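# Third hand for a soap mould: hold the end board on

### The job

First swing the yellow lamp well clear of the wooden soap mould, to either side, until its head is about 20 cm off the mould's middle line. Then stand the loose end board upright and square against the mould's open end, flush with its sides and bottom, and press it on so that the sprung mould slides back until its black pointers stand within the green marks and never to the far end of the red. Finish while still holding it pressed there, steady, so that I can drive the screws; leave the carton, bottle and tray where they are.

Things in the scene. Friction and masses are not known exactly. Their poses are not given: they have to be found in the camera images.
- jig: fixed plywood base 360 x 180 x 12 mm (x, y, z). Origin: centre of its underside. +x points from the open apron (robot side, 100 mm long) to the grey spring block (40 x 100 mm, top 82 mm above the table) at its far end. Its top, 12 mm above the table, has white, green and red marks on both sides of the mould.
- mould: pale wooden soap mould, 150 long (x), 114 wide (y), 80 mm high, open on top and at its near end (-x, facing the apron); side walls 15, floor 12, far end 12 mm thick. It cannot be lifted: it only slides along the jig's x. Origin: middle of the bottom edge of the open end, level with the top of the jig's base; x points into the box (pressing direction), z up. It moves as the mould slides.
- pointer (a point): the black pointer bar on the mould's left (+y) side, 4 mm along x, which slides with the mould over the marks (a like one on the right). Its x in the jig's frame is the mould's slide: 0 at rest, white marks up to 22 mm, green 22 to 44 mm (9 to 17.5 N), red beyond; end stop at 58 mm. The spring is 400 N/m without preload; let go, the mould returns.
- board: the loose end board, brown wood, 18 thick (x) x 114 wide (y) x 80 mm high (z), about 0.11 kg, standing upright on the table on its long edge; both faces alike, with dark dots for screws in the corners. Origin: middle of its underside, z up. It belongs against the mould's open end, standing on the jig's base, so that its origin is 9 mm from the mould's origin along the mould's -x.
- lamp_grip (a point): on the axis of the black upright knob (18 mm wide, 58 mm long) on the yellow lamp head, 236 mm above the table; knob top 260, head top 202, head underside (84 mm wide) 150 mm. x points along the lamp's arm (12 mm bar, 190 mm up) to its hinge post beyond the jig, 300 mm from here. It swings 1.5 rad to either side of about the jig's -x and stays where left (1 N moves it).
- carton: orange soap carton, 60 x 85 x 32 mm, loose; origin under its centre. To be left alone.
- bottle: small amber dropper bottle, 35 mm in diameter, 98 mm high, loose; origin under its centre. To be left alone.
- tray: blue mould tray of round soaps, 150 x 200 x 26 mm, loose; origin under its centre. To be left alone.
There are look-alikes about, which are no part of the job. What is meant by the board is not turquoise, and is the smaller of those in its own colour.

How it is judged (in metres and radians):
On the way, in this order (a step that is already met when the one before it is completed fails the run):
1. the lamp is swung clear ((y of lamp_grip in the frame of jig above 0.15 m or y of lamp_grip in the frame of jig below -0.15 m)), for 0.2 s.
2. the end board closes the mould's open end, square and flush (y of board in the frame of mould between -0.006 and 0.006 m and z of board in the frame of mould between -0.006 and 0.006 m and x of board in the frame of mould between -0.013 and -0.006 m and angle between the x axis of board and the x axis of mould, either way round below 0.07 rad and angle between board's own z axis and vertical below 0.07 rad and contact force between board and mould above 1 N), for 0.2 s.
At the end, for the whole second after the job is handed in: Lamp knob 150 mm or more to either side of the jig's middle line; board on the mould's open end within 6 mm sideways and in height, touching, square and upright within 0.07 rad; mould pushed back 20 to 46 mm, 7 to 20 N through the board; fingers on the board, board still ((y of lamp_grip in the frame of jig above 0.15 m or y of lamp_grip in the frame of jig below -0.15 m) and y of board in the frame of mould between -0.006 and 0.006 m and z of board in the frame of mould between -0.006 and 0.006 m and x of board in the frame of mould between -0.013 and -0.006 m and angle between the x axis of board and the x axis of mould, either way round below 0.07 rad and angle between board's own z axis and vertical below 0.07 rad and x of pointer in the frame of jig between 0.02 and 0.046 m and contact force between board and mould between 7 and 20 N and contact force between the fingers and board above 3 N and linear speed of board below 0.01 m/s); the arm keeps its last pose, push and grip.
It fails at once if the soap carton is moved by more than 30 mm or tipped (distance of carton from where it was at the start of the episode above 0.03 m or angle between carton's own z axis and vertical above 0.4 rad).
It fails at once if the dropper bottle is moved by more than 30 mm or tipped (distance of bottle from where it was at the start of the episode above 0.03 m or angle between bottle's own z axis and vertical above 0.4 rad).
It fails at once if the tray of soaps is moved by more than 30 mm or tipped (distance of tray from where it was at the start of the episode above 0.03 m or angle between tray's own z axis and vertical above 0.4 rad).
It fails at once if the mould is driven to the far end of the red (x of pointer in the frame of jig above 0.053 m).
It also fails if it takes over 64 s, if anything falls off the work surface, if the arm or the gripper's body presses on something with over 40 N, if the wrist force passes 120 N, or if a joint passes its speed limit or range.

### The arm

A 6-joint arm with a two-finger parallel gripper is mounted at the origin on the work surface. World frame = base frame: x ahead of the robot, y to its left, z up, the work surface at z = 0. Lengths are in mm, angles in rad, forces in N, time in s.
With the tool pointing down it reaches from about 275 to 1000 mm from the base axis. Payload 8.4 kg.
Tool frame: the origin (TCP) lies between the finger pads; the fingertips stand r.nose_length ahead of it and the grasp point (between the pads) lies 8 mm behind it (r.nose_length is the distance from the TCP to the fingertips, in mm); y points along the fingers, x is the direction in which the jaws open and shut, and the axes are right-handed (so a half turn about y gives the same grasp; the last joint's range is limited). The gripper opens to 85 mm and grips with 20 to 120 N. Pads are 22 mm wide; open, the fingers measure 114 mm over their backs; the gripper's body (76 mm by 85 mm) begins 54 mm behind the grasp point. The pads swing forward as they close: fully open they stand 13 mm farther back than shut.
Start: joints at [-1.334, 0.353, 1.633, -0, 1.155, -0.002], TCP at [147.834, -607.267, 242.281] pointing down, gripper open.
Joint ranges: [-2.63, 2.63], [-0.92, 2.1], [0.06, 2.66], [-1.3, 4.44], [0, 2.69], [-3.02, 3.02]. Speed limits (rad/s): [2.22, 2.22, 2.79, 3.14, 3.14, 3.14].

### API

Orientations are given as [roll, pitch, yaw] about the fixed x, y, z axes, in that order (R = Rz(yaw) Ry(pitch) Rx(roll)).
In Python, from rig import r, cams, order gives the robot as it stands. The module is installed in compiled form; this text tells all that it offers.
- The arm moves only by the shell command python3 -m crank 'ROWS' [FORCE]. ROWS is JSON, a list of rows, each a list of 7 numbers: the turn, a rotation vector about the tool's x, y, z in degrees, then the shift along the tool's x, y, z in cm, then the opening, from -1 (shut) to 1 (fully open). A call has exactly 10 rows; each row shifts and turns the pose as measured when the row begins, along the tool's axes as they then stand; what a row does not reach is not made up. A row lasts 1/12 s, in which the tool goes at most 41.7 mm and 7.16 degrees, less where a joint would pass 70% of its speed; a pose out of reach is approached as far as the arm can. A call with a gripper value outside its range is refused whole. The fingers move at their own pace and stop on an object; FORCE is the grip in N (left out, the last holds). Time passes only in rows, so rows that do not move let the fingers close, or fill a call up. It gives the time, the measured TCP pose, the force and the opening at its end, in the units of the state.
- r.sense(): the state, without advancing time (a new reading comes with each control period).
- cams.grab_frame(name): name is "side" or "top"; returns the picture (480x640x3 uint8, blue, green, red); there is no depth.
- cams.camera_info(name): a dict with "intrinsics" (3x3 intrinsics, pixels), "view" (4x4, takes a point from world to camera coordinates). Camera axes: x right, y up, looking along -z (the intrinsics and any distortion apply to the point x, -y, -z); pixel columns grow to the right and rows downward; lengths in mm; the calibration is good to about 2 mm. A picture is of the moment at which its call begins. camera_info takes no time and is no camera call.
- order.sign_off(): hands the job in, once; it reports no verdict.
The state is a dict: "clock": time; "qpos": joint angles; "qvel": joint speeds; "joint_efforts": joint torques, N m; "eef_pos": TCP position; "tcp_rot": TCP orientation; "contact_force": force on the tool from outside, world axes, zero at the start; "wrist_torque": the same for the moment, N m; "opening": opening from 0.0 (shut) to 1.0 (fully open).
Only numpy, scipy, OpenCV 4.12 (cv2) and the standard library are available. Lean on these libraries where they do the work, as an engineer would, in place of code of your own. Each camera call takes 0.05 s, during which the arm holds its last target.

## Working session

There is one attempt and no reset: what is moved stays moved. The work goes in short steps, Python scripts to look and compute and a shell command to move; the robot and the scene stay as the last step left them, time stands still between calls to the robot, and variables do not carry over. Pictures are saved under pics/ and viewed, and the job is handed in when it is done.

```bash
mkdir -p pics; ls
python3 - <<'E'
from rig import r,cams,order
import cv2,numpy as np
print(r.sense(), r.nose_length)
for n in("side","top"):
    f=cams.grab_frame(n); cv2.imwrite(f"pics/{n}0.png",f)
    i=cams.camera_info(n); print(n,{k:np.round(np.array(v),3).tolist() for k,v in i.items()})
E
```

```text
pics
{'clock': 0.0, 'qpos': array([-1.33440812e+00,  3.53652317e-01,  1.63414085e+00, -1.42765276e-06,
        1.15522310e+00, -2.38497282e-03]), 'qvel': array([ 0.00039313,  0.00103109, -0.00104171, -0.00031689, -0.00288232,
        0.00125641]), 'joint_efforts': array([-1.32578898e-03, -6.05252910e+01, -3.42063010e+01, -1.93603682e-04,
        9.69224959e-03,  8.22156653e-05]), 'eef_pos': array([ 147.71724044, -606.8063494 ,  241.5562053 ]), 'tcp_rot': array([-1.57079424e+00,  1.42361118e-03, -1.33202257e+00]), 'contact_force': array([-0.63197222,  0.10532706, -0.59475748]), 'wrist_torque': array([ 0.02589316,  0.04135139, -0.01284278]), 'opening': 1.001505081685476} 11.0
side {'intrinsics': [[521.507, 0.0, 322.435], [0.0, 521.507, 243.137], [0.0, 0.0, 1.0]], 'view': [[-0.973, -0.228, 0.015, 512.025], [0.124, -0.471, 0.873, -193.083], [-0.192, 0.852, 0.487, -1376.399], [0.0, 0.0, 0.0, 1.0]]}
top {'intrinsics': [[543.203, 0.0, 315.044], [0.0, 543.203, 235.89], [0.0, 0.0, 1.0]], 'view': [[-0.015, -1.0, -0.004, 21.258], [0.988, -0.015, 0.153, -554.365], [-0.153, -0.002, 0.988, -1329.407], [0.0, 0.0, 0.0, 1.0]]}
```

View pics/side0.png

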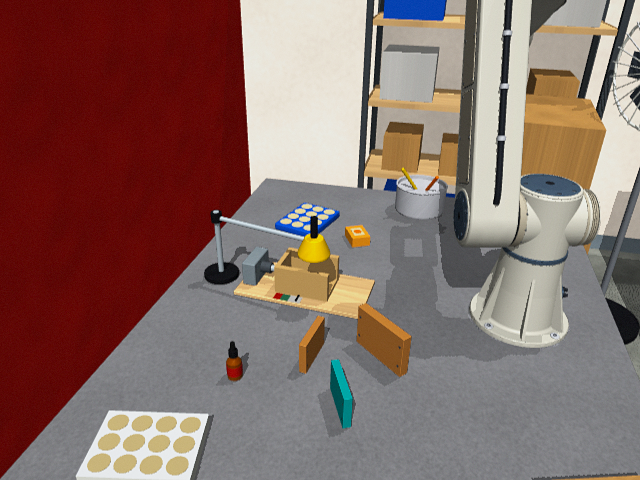

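View pics/top0.png

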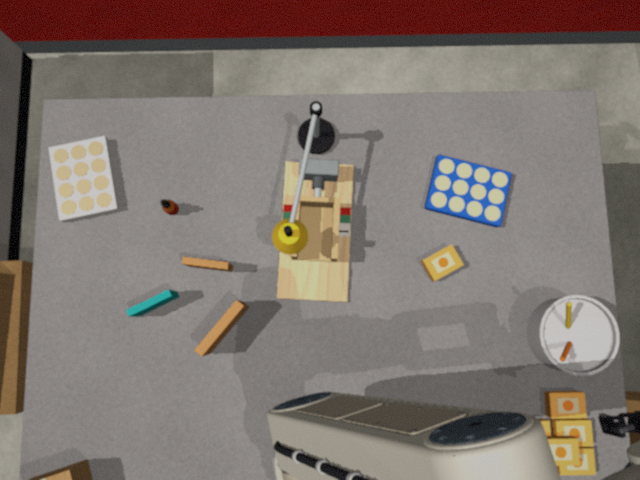

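```bash
cat > h.py <<'E'
from rig import r,cams,order
import cv2,numpy as np
def P(n,p):
    i=cams.camera_info(n);V=np.array(i["view"]);K=np.array(i["intrinsics"])
    p=np.atleast_2d(np.array(p,float));c=(V[:3,:3]@p.T).T+V[:3,3];c=c*[1,-1,-1]
    u=(K@c.T).T;return u[:,:2]/u[:,2:]
def ray(n,uv):
    i=cams.camera_info(n);V=np.array(i["view"]);K=np.array(i["intrinsics"])
    d=np.linalg.inv(K)@[uv[0],uv[1],1]*[1,-1,-1];R=V[:3,:3]
    return -R.T@V[:3,3],R.T@d/np.linalg.norm(d)
def plane(n,uv,z):
    o,d=ray(n,uv);return o+d*(z-o[2])/d[2]
def tri(a,b):
    A=np.zeros((3,3));y=np.zeros(3);rs=[ray("side",a),ray("top",b)]
    for o,d in rs:
        M=np.eye(3)-np.outer(d,d);A+=M;y+=M@o
    p=np.linalg.solve(A,y);return p,[np.linalg.norm((np.eye(3)-np.outer(d,d))@(p-o)) for o,d in rs]
E
python3 - <<'E'
from h import *
t=cv2.imread("pics/top0.png");s=cv2.imread("pics/side0.png")
a=cv2.resize(t[145:310,255:375],None,fx=3.6,fy=3.6,interpolation=cv2.INTER_CUBIC)
b=cv2.resize(t[240:370,115:265],None,fx=2.4,fy=2.4,interpolation=cv2.INTER_CUBIC)
c=np.zeros((594,800,3),np.uint8);c[:a.shape[0],:a.shape[1]]=a;c[:b.shape[0],435:435+b.shape[1]]=b
cv2.imwrite("pics/c1.png",c)
cv2.imwrite("pics/c2.png",cv2.resize(s[200:440,190:430],None,fx=2.5,fy=2.5,interpolation=cv2.INTER_CUBIC))
# boards brown mask
for n,im,box in(("top",t,(240,370,120,260)),("side",s,(295,385,290,420))):
    y0,y1,x0,x1=box;hsv=cv2.cvtColor(im[y0:y1,x0:x1],cv2.COLOR_BGR2HSV)
    m=cv2.inRange(hsv,(5,120,60),(20,255,255))
    cs,_=cv2.findContours(m,0,2)
    for q in cs:
        if cv2.contourArea(q)>60:
            ap=cv2.approxPolyDP(q,2.5,True)[:,0]+[x0,y0]
            print(n,cv2.contourArea(q),cv2.minAreaRect(q+np.array([x0,y0])),ap.tolist())
E
```

```text
top 817.5 ((221.16839599609375, 328.06146240234375), (13.629548072814941, 67.5045394897461), 40.0302619934082) [[245, 304], [235, 301], [196, 351], [201, 355], [209, 352], [247, 307]]
top 322.0 ((206.77439880371094, 263.53045654296875), (49.583763122558594, 8.171934127807617), 6.34019136428833) [[182, 262], [231, 270], [231, 265], [221, 261], [183, 258]]
side 822.5 ((310.781494140625, 343.8714904785156), (20.483612060546875, 58.71293258666992), 30.465543746948242) [[323, 317], [317, 316], [299, 344], [299, 371], [306, 372], [323, 343]]
side 2390.5 ((360.4455261230469, 324.2973937988281), (129.16070556640625, 41.37491226196289), 34.57928466796875) [[296, 304], [348, 316], [350, 311], [358, 319], [357, 341], [399, 376], [406, 372], [410, 335], [366, 303], [359, 303], [353, 311], [351, 303], [352, 309], [347, 311], [347, 306], [346, 314], [333, 312], [333, 307], [331, 311], [306, 307], [307, 301], [305, 306]]
side 124.5 ((314.5, 299.0), (8.0, 31.0), 90.0) [[299, 295], [303, 297], [300, 302], [303, 303], [303, 298], [324, 302], [330, 295]]
```

View pics/c1.png

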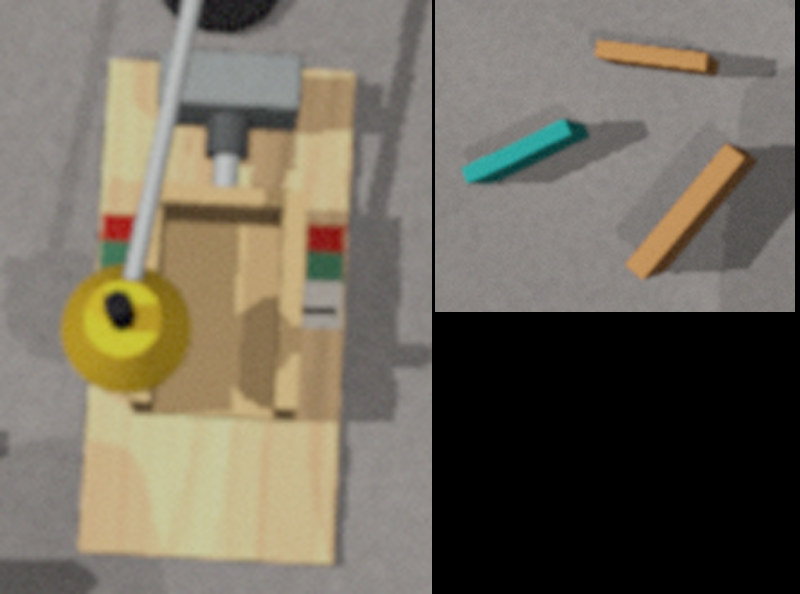

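View pics/c2.png

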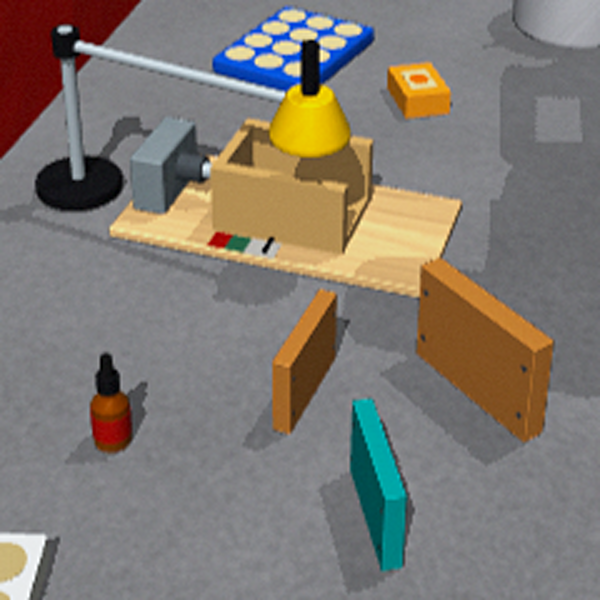

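Run:
```python
from h import *
t=cv2.imread("pics/top0.png");s=cv2.imread("pics/side0.png")
C=[(110,58),(356,72),(333,564),(79,551)]
W=[plane("top",(255+(x+.5)/3.6-.5,145+(y+.5)/3.6-.5),12) for x,y in C]
print(np.round(W,1)); 
print([round(np.linalg.norm(W[i]-W[(i+1)%4]),1) for i in range(4)],"ctr",np.mean(W,0))
ax=(W[0]+W[1]-W[2]-W[3])/2;print("yaw jig",np.arctan2(ax[1],ax[0]), "sides",[np.arctan2(*(a-b)[1::-1]) for a,b in((W[0],W[3]),(W[1],W[2]))],"ends",[np.arctan2(-(a-b)[0],(a-b)[1]) for a,b in((W[0],W[1]),(W[3],W[2]))])
# board top face: bright
hsv=cv2.cvtColor(t,cv2.COLOR_BGR2HSV)
print(hsv[255:275,205].tolist())
for vt in(150,180,190):
    m=cv2.inRange(hsv[250:280,170:240],(5,100,vt),(20,255,255))
    q=max(cv2.findContours(m,0,1)[0],key=cv2.contourArea)+np.array([170,250])
    rc=cv2.minAreaRect(q);bp=cv2.boxPoints(rc);w=np.array([plane("top",p,80) for p in bp]);print(vt,rc,np.round(w,1).tolist(),w.mean(0))
# knob mask
hs=cv2.cvtColor(s,cv2.COLOR_BGR2HSV);m=cv2.inRange(hs[205:250,295:335],(0,0,0),(179,255,60));ys,xs=np.nonzero(m)
m2=cv2.inRange(hsv[220:245,275:305],(0,0,0),(179,255,70));y2,x2=np.nonzero(m2)
print("side knob",xs.min()+295,xs.max()+295,ys.min()+205,ys.max()+205,"top",x2.min()+275,x2.max()+275,y2.min()+220,y2.max()+220)
print("project check knob", tri((314,218),(288.5,229.5)))
```

```text
[[761.4  88.7  12. ]
 [747.9 -91.4  12. ]
 [390.3 -66.   12. ]
 [402.1 112.9  12. ]]
[np.float64(180.6), np.float64(358.5), np.float64(179.3), np.float64(360.1)] ctr [575.42199784  11.03379656  12.        ]
yaw jig -0.06912010196907764 sides [np.float64(-0.06728234306272465), np.float64(-0.07096620083205567)] ends [np.float64(-0.074937232910563), np.float64(-0.06590615115086987)]
[[10, 11, 134], [173, 8, 125], [12, 10, 122], [9, 36, 135], [15, 97, 169], [16, 132, 187], [17, 139, 194], [16, 134, 194], [17, 136, 191], [16, 134, 196], [16, 134, 188], [16, 145, 158], [14, 149, 111], [11, 58, 105], [13, 24, 127], [4, 13, 137], [5, 11, 141], [15, 15, 140], [15, 11, 140], [9, 13, 141]]
150 ((204.55386352539062, 262.5692443847656), (45.892852783203125, 7.442083835601807), 7.125016689300537) [[486.0, 340.0, 80.0], [504.1, 338.2, 80.0], [488.4, 226.6, 80.0], [470.3, 228.7, 80.0]] [487.19510205 283.35727078  80.        ]
180 ((204.2461700439453, 262.5307922363281), (44.528465270996094, 5.705597877502441), 7.125016689300537) [[488.0, 338.9, 80.0], [501.8, 337.5, 80.0], [486.6, 229.3, 80.0], [472.8, 230.8, 80.0]] [487.29659066 284.10744034  80.        ]
190 ((204.55386352539062, 262.5692443847656), (43.66022872924805, 5.209458351135254), 7.125016689300537) [[488.3, 337.0, 80.0], [501.0, 335.7, 80.0], [486.1, 229.6, 80.0], [473.4, 231.1, 80.0]] [487.18956227 283.35257743  80.        ]
side knob 311 317 216 237 top 285 291 227 235
project check knob (array([536.03083762,  68.82285208, 253.60921569]), [np.float64(0.5993034886193811), np.float64(0.5993034886197277)])
```

Run:
```python
from h import *
t=cv2.imread("pics/top0.png")
H,e=tri((215,214),(316,106));print("hinge top",H,e)
J=np.array([575.4,11.0]);th=-.069;R=np.array([[np.cos(th),-np.sin(th)],[np.sin(th),np.cos(th)]])
for z in(236,260):
  for p in((288.5,231),(288,229)): print(z,plane("top",p,z))
k=np.array([536,68.8]);print("knob jig",R.T@(k-J),"hinge jig",R.T@(H[:2]-J),np.linalg.norm(H[:2]-k))
hj=R.T@(H[:2]-J);kj=R.T@(k-J)
rad=np.linalg.norm(hj-kj); 
for y in(kj[1],90,120,150,180,205,215):
    x=hj[0]-np.sqrt(rad**2-(y-hj[1])**2);w=R@[x,y]+J;print(y,np.round(w,1),"armyaw",np.degrees(np.arctan2(*(H[:2]-w)[::-1])))
for n,uv,z in(("top",(170,207),50),("top",(442,262),32),("top",(236,303),100),("top",(220,327),100)):print(uv,plane(n,uv,z))
s=cv2.imread("pics/side0.png")
```

```text
hinge top [833.77581303   5.24102136 197.79651974] [np.float64(2.025098037508921), np.float64(2.0250980375090215)]
236 [536.28930799  69.84679388 236.        ]
236 [540.70594359  70.89957894 236.        ]
260 [532.32713424  68.61514525 260.        ]
260 [536.65260515  69.64619955 260.        ]
knob jig [-43.29128162  54.94601838] hinge jig [258.15804769  12.06851318] 304.4834619355235
54.94601837695496 [536.   68.8] armyaw -12.048735053085238
90 [545.5 103.3] armyaw -18.783087769183247
120 [557.2 132.5] armyaw -24.714622539891682
150 [572.5 161.6] armyaw -30.889834167347715
180 [592.  190.3] armyaw -37.425387117606874
205 [612.1 214. ] armyaw -43.27225349146583
215 [621.3 223.3] armyaw -45.749211868507935
(170, 207) [633.38105645 379.52807687  50.        ]
(442, 262) [ 484.59701511 -306.68477989   32.        ]
(236, 303) [387.37325617 202.83784046 100.        ]
(220, 327) [331.69353282 240.19981227 100.        ]
```

Candidates for the board are small brown at top (206,264) / side (312,345), large brown at top (220,327) / side (383,340), and turquoise at top (150,303) / side (341,393). The crop shows the small brown one is the board. The lamp knob is at side (314,218) / top (289,230), and I'll swing the lamp left.

```bash
python3 -m crank '[[0,6.5,0,0,-1.5,0,0.6],[0,6.5,0,0,-1.5,0,0.6],[0,6.5,0,0,-1.5,0,0.6],[0,6.5,0,0,-1.5,0,0.6],[0,0,0,-3.9,0,1.24,0.6],[0,0,0,-3.9,0,1.24,0.6],[0,0,0,-3.9,0,1.24,0.6],[0,0,0,-3.9,0,1.24,0.6],[0,0,0,-3.9,0,1.24,0.6],[0,0,0,-3.9,0,1.24,0.6]]' 20
cat > d.py <<'E'
import sys
from h import *
from scipy.spatial.transform import Rotation as Ro
s=r.sense();R=Ro.from_euler('xyz',s["tcp_rot"]).as_matrix()
print("t",round(s["clock"],2),"pos",np.round(s["eef_pos"],1),"zyaw",round(np.degrees(np.arctan2(R[1,2],R[0,2])),2),"down",np.round(R[:,1],3),"F",np.round(s["contact_force"],1),"open",round(s["opening"],3),"q",np.round(s["qpos"],2))
if len(sys.argv)>3:
    print("shift tool cm",np.round(R.T@(np.array([float(a) for a in sys.argv[1:4]])-s["eef_pos"])/10,2))
E
python3 d.py 537 69.5 300
```

```text
clock: 0.93
eef_pos: [273.6, -394.6, 300.0]
tcp_rot: [-1.575, 0.006, -1.819]
contact_force: [1.5, -0.5, 0.3]
opening: 0.797
t 0.93 pos [ 273.6 -394.6  300. ] zyaw -14.2 down [-0.003  0.006 -1.   ] F [ 1.5 -0.5  0.3] open 0.797 q [-0.97  0.07  1.86  0.    1.22  0.85]
shift tool cm [-51.45   0.22  14.15]
```

```bash
python3 -m crank '[[0,0,0,-3.9,0,1.1,0.6],[0,0,0,-3.9,0,1.1,0.6],[0,0,0,-3.9,0,1.1,0.6],[0,0,0,-3.9,0,1.1,0.6],[0,0,0,-3.9,0,1.1,0.6],[0,0,0,-3.9,0,1.1,0.6],[0,0,0,-3.9,0,1.1,0.6],[0,0,0,-3.9,0,1.1,0.6],[0,0,0,-3.9,0,1.1,0.6],[0,0,0,-3.9,0,1.1,0.6]]'
python3 d.py 537 69.5 300
```

```text
clock: 1.77
eef_pos: [476.3, -30.3, 301.2]
tcp_rot: [-1.575, 0.006, -1.821]
contact_force: [0.9, -0.5, -0.3]
opening: 0.799
t 1.77 pos [476.3 -30.3 301.2] zyaw -14.33 down [-0.002  0.006 -1.   ] F [ 0.9 -0.5 -0.3] open 0.799 q [-0.07  0.06  1.87  0.01  1.22  1.75]
shift tool cm [-11.17   0.17   3.41]
```

```bash
python3 -m crank '[[0,0,0,-3.8,0,1.1,0.4],[0,0,0,-3.8,0,1.1,0.4],[0,0,0,-2.8,0,1,0.4],[0,0,0,-0.8,0,0.2,0.4],[0,0,0,0,0,0,0.4],[0,0,0,0,0,0,0.4],[0,0,0,0,0,0,0.4],[0,0,0,0,0,0,0.4],[0,0,0,0,0,0,0.4],[0,0,0,0,0,0,0.4]]'
python3 d.py 537 69.5 225; python3 -c "
from h import *
f=cams.grab_frame('top');g=cams.grab_frame('side')
a=f[130:330,190:390];b=g[130:330,230:430]
cv2.imwrite('pics/k1.png',cv2.resize(np.hstack([a,b]),None,fx=2,fy=2,interpolation=2))"
```

```text
clock: 2.6
eef_pos: [537.9, 78.7, 299.5]
tcp_rot: [-1.578, 0.005, -1.816]
contact_force: [0.7, 0.1, -0.6]
opening: 0.696
t 2.6 pos [537.9  78.7 299.5] zyaw -14.06 down [-0.006  0.006 -1.   ] F [ 0.7  0.1 -0.6] open 0.696 q [0.14 0.18 1.74 0.01 1.23 1.95]
shift tool cm [0.94 7.44 0.19]
```

View pics/k1.png

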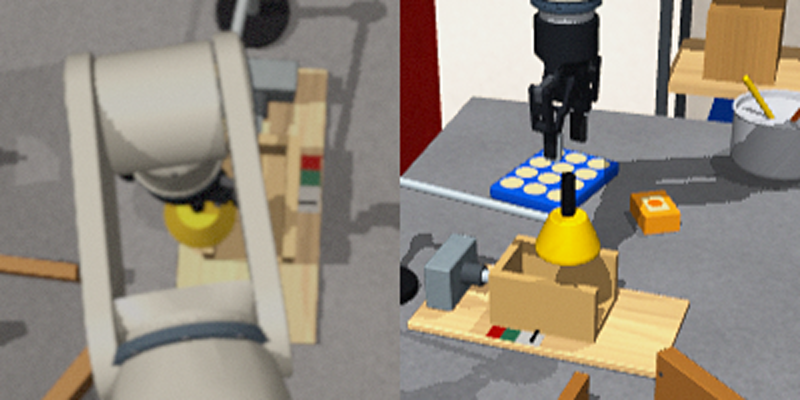

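The fingers straddle above the knob, which is at about (568,190) in the right half. I'll correct by 9 mm and go down.

```bash
python3 -m crank '[[0,0,0,0.9,0,0.1,0.4],[0,0,0,0.2,1.0,0.1,0.4],[0,0,0,0,2.0,0,0.4],[0,0,0,0,2.0,0,0.4],[0,0,0,0,1.5,0,0.4],[0,0,0,0,0.8,0,0.4],[0,0,0,0,0,0,-0.1],[0,0,0,0,0,0,-0.1],[0,0,0,0,0,0,-0.1],[0,0,0,0,0,0,-0.1]]'
python3 d.py 537 69.5 225; python3 -c "
from h import *
g=cams.grab_frame('side')
cv2.imwrite('pics/k2.png',cv2.resize(g[150:330,210:430],None,fx=3,fy=3,interpolation=2))"
```

```text
clock: 3.53
eef_pos: [537.1, 63.5, 222.9]
tcp_rot: [-1.575, 0.005, -1.819]
contact_force: [1.0, -0.1, 0.2]
opening: 0.454
t 3.53 pos [537.1  63.5 222.9] zyaw -14.23 down [-0.003  0.006 -1.   ] F [ 1.  -0.1  0.2] open 0.454 q [0.11 0.24 1.83 0.01 1.07 1.93]
shift tool cm [-0.58 -0.2  -0.16]
```

View pics/k2.png

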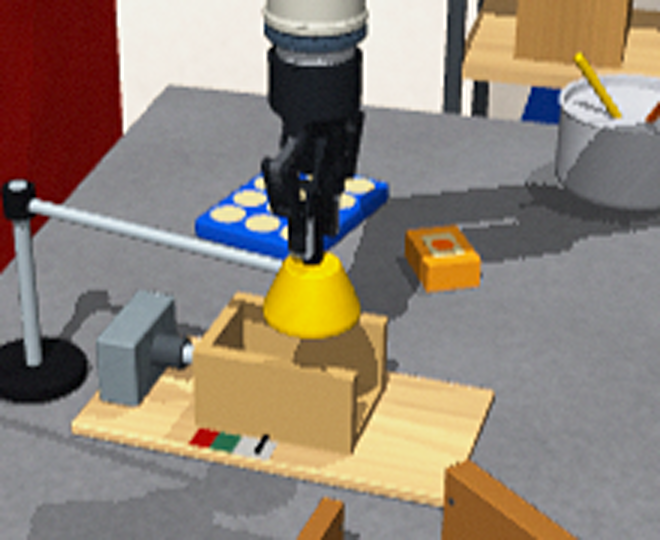

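The knob is between the fingers. Next I swing it left along the arc.

```bash
python3 -m crank '[[0,4,0,-1.5,0,0,-0.1],[0,4,0,-2.1,0,0.08,-0.1],[0,4,0,-2.1,0,0.08,-0.1],[0,4,0,-2.1,0,0.08,-0.1],[0,4,0,-2.1,0,0.08,-0.1],[0,4,0,-2.1,0,0.08,-0.1],[0,4,0,-2.1,0,0.08,-0.1],[0,2,0,-1.2,0,0,-0.1],[0,0,0,0,0,0,-0.1],[0,0,0,0,0,0,-0.1]]'
python3 d.py 614 216 223; python3 -c "
from h import *
g=cams.grab_frame('side');f=cams.grab_frame('top')
cv2.imwrite('pics/k3.png',cv2.resize(np.hstack([g[150:350,180:380],f[80:280,150:350]]),None,fx=2,fy=2,interpolation=2))"
```

```text
clock: 4.42
eef_pos: [616.8, 199.6, 230.2]
tcp_rot: [-1.573, 0.006, -2.367]
contact_force: [-0.8, 0.4, 0.2]
opening: 0.448
t 4.42 pos [616.8 199.6 230.2] zyaw -45.64 down [ 0.003  0.006 -1.   ] F [-0.8  0.4  0.2] open 0.448 q [0.31 0.4  1.6  0.   1.14 2.67]
shift tool cm [-0.94  0.73 -1.36]
```

View pics/k3.png

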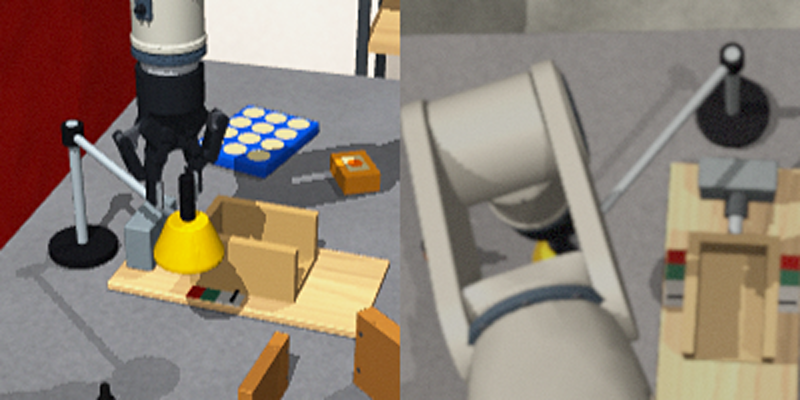

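Run:
```python
from h import *
H=np.array([833.8,5.2]);J=np.array([575.4,11.0]);th=-.069;R=np.array([[np.cos(th),-np.sin(th)],[np.sin(th),np.cos(th)]])
for z,p in((260,(273.5,236)),(236,(273.5,246))):
    w=plane("side",p,z);print(w,np.linalg.norm(w[:2]-H),R.T@(w[:2]-J))
print(P("side",[[616.8,199.6,230]]))
```

```text
[599.72298408 195.67425636 260.        ] 301.78219250966663 [ 11.53269128 185.91176818]
[599.12052713 199.89394769 236.        ] 304.9265292681666 [ 10.64074019 190.07988197]
[[266.35399118 247.23239046]]
```

```bash
python3 -m crank '[[0,0,0,-0.9,0,-0.4,-0.1],[0,0,0,-0.6,0,-0.3,-0.1],[0,0,0,0,0,0,-0.1],[0,0,0,0.2,0,0,-0.1],[0,0,0,0.2,-1,0,-0.1],[0,0,0,0,-2,0,0.1],[0,0,0,0,-2.5,0,0.1],[0,0,0,0,-2.5,0,0.1],[0,0,0,0,-0.5,0,0.1],[0,0,0,0,0,0,0.1]]'
python3 d.py 487 283.5 200; python3 -c "
from h import *
g=cams.grab_frame('side')
cv2.imwrite('pics/k4.png',cv2.resize(g[150:350,180:380],None,fx=3,fy=3,interpolation=2))"
```

```text
clock: 5.35
eef_pos: [616.3, 208.7, 321.3]
tcp_rot: [-1.574, 0.003, -2.367]
contact_force: [0.3, 0.5, -1.0]
opening: 0.553
t 5.35 pos [616.3 208.7 321.3] zyaw -45.62 down [ 0.     0.004 -1.   ] F [ 0.3  0.5 -1. ] open 0.553 q [0.32 0.33 1.49 0.   1.32 2.69]
shift tool cm [  4.05  12.16 -14.35]
```

View pics/k4.png

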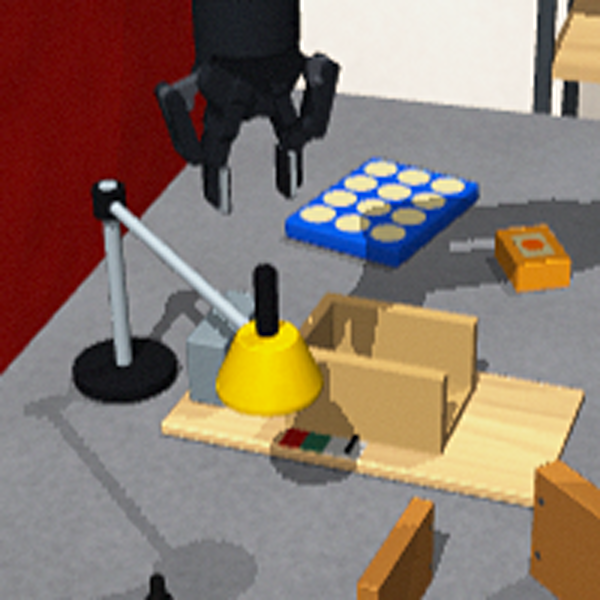

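The lamp knob top is now at side (268,238), about 197 mm off the middle line. Next I turn the tool to line up with the board.

```bash
python3 -m crank '[[0,-7,0,0,0,0,0.6],[0,-7,0,0,0,0,0.6],[0,-7,0,0,0,0,0.6],[0,-7,0,0,0,0,0.6],[0,-7,0,0,0,0,0.6],[0,-7,0,0,0,0,0.6],[0,-7,0,0,0,0,0.6],[0,-7,0,0,0,0,0.6],[0,-7,0,0,0,0,0.6],[0,-7,0,0,0,0,0.6]]'
python3 d.py 487 283.5 200
```

```text
clock: 6.23
eef_pos: [610.7, 205.9, 308.1]
tcp_rot: [-1.585, 0.006, -1.119]
contact_force: [0.2, 0.1, 0.4]
opening: 0.801
t 6.23 pos [610.7 205.9 308.1] zyaw 25.91 down [-0.015 -0.001 -1.   ] F [0.2 0.1 0.4] open 0.801 q [0.32 0.34 1.51 0.   1.31 1.44]
shift tool cm [-12.32  10.98  -7.58]
```

```bash
python3 -m crank '[[0,-7,0,0,-0.2,0,0.6],[0,-7,0,0,-0.2,0,0.6],[0,-7,0,0,-0.2,0,0.6],[0,-7,0,0,-0.2,0,0.6],[0,-7,0,0,0,0,0.6],[0,-7,0,0,0,0,0.6],[0,-7,0,0,0,0,0.6],[0,-6,0,0,0,0,0.6],[0,0,0,0,0,0,0.6],[0,0,0,0,0,0,0.6]]'
python3 d.py 487 283.5 160
```

```text
clock: 7.07
eef_pos: [604.1, 202.9, 300.9]
tcp_rot: [-1.582, 0.034, -0.131]
contact_force: [0.6, 0.0, 0.4]
opening: 0.801
t 7.07 pos [604.1 202.9 300.9] zyaw 82.53 down [-0.035 -0.007 -0.999] F [0.6 0.  0.4] open 0.801 q [0.32 0.34 1.51 0.   1.32 0.45]
shift tool cm [-12.18  14.43   6.63]
```

```bash
python3 -m crank '[[0.3,0,-1,-2.0,0,1.1,0.6],[0.3,0,-1,-2.0,0,1.1,0.6],[0,0,0,-2.0,1,1.1,0.6],[0,0,0,-2.0,2,1.1,0.6],[0,0,0,-2.0,2,1.1,0.6],[0,0,0,-1.8,2,1.0,0.6],[0,0,0,-0.3,1,0.1,0.6],[0,0,0,0,0,0,0.6],[0,0,0,0,0,0,0.6],[0,0,0,0,0,0,0.6]]'
python3 d.py 487 283.5 42; python3 -c "
from h import *
g=cams.grab_frame('side')
cv2.imwrite('pics/b1.png',cv2.resize(g[200:400,220:420],None,fx=3,fy=3,interpolation=2))
f=cams.grab_frame('top');cv2.imwrite('pics/b1t.png',f)"
```

```text
clock: 7.9
eef_pos: [489.0, 285.4, 214.7]
tcp_rot: [-1.574, -0.001, -0.167]
contact_force: [0.6, 0.7, 0.3]
opening: 0.8
t 7.9 pos [489.  285.4 214.7] zyaw 80.46 down [ 0.    -0.004 -1.   ] F [0.6 0.7 0.3] open 0.8 q [ 0.53  0.29  1.79 -0.    1.06  0.7 ]
shift tool cm [-0.18 17.27 -0.17]
```

View pics/b1.png

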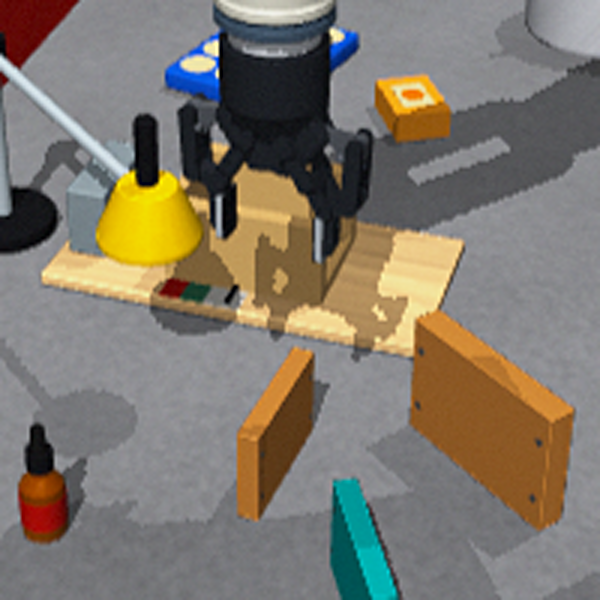

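View pics/b1t.png

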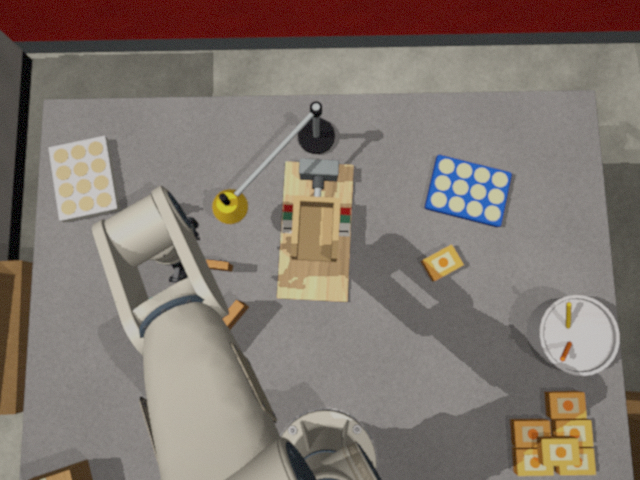

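Run:
```python
from h import *
def board(x,y,a):
    n=np.array([np.cos(a),np.sin(a)]);l=np.array([-n[1],n[0]])
    return np.array([[*(np.array([x,y])+n*i*9+l*j*57),80] for i,j in((1,-1),(-1,-1),(-1,1),(1,1))])
print("pred side crop",np.round((P("side",board(487.2,283.5,-.139))+.5-[220,200])*3))
# mould in top view
f=cv2.imread("pics/b1t.png")
cv2.imwrite("pics/m1.png",cv2.resize(f[150:310,265:365],None,fx=3.7,fy=3.7,interpolation=2))
J=np.array([575.4,11.0]);th=-.069;R=np.array([[np.cos(th),-np.sin(th)],[np.sin(th),np.cos(th)]])
for x,y,z in((-80,57,92),(-80,-57,92),(-80,42,24),(-80,-42,24),(70,57,92),(70,-57,92)):
    w=R@[x,y]+J;print((x,y,z),np.round((P("top",[*w,z])[0]+.5-[265,150])*3.7))
w=plane("top",(228,197),260);print("lamp",w,R.T@(w[:2]-J))
```

```text
pred side crop [[292. 344.]
 [313. 349.]
 [257. 438.]
 [234. 431.]]
(-80, 57, 92) [ 95. 393.]
(-80, -57, 92) [269. 402.]
(-80, 42, 24) [122. 406.]
(-80, -42, 24) [244. 412.]
(70, 57, 92) [109. 169.]
(70, -57, 92) [280. 178.]
lamp [608.31955894 197.95180278 260.        ] [ 19.95178408 188.77658815]
```

View pics/m1.png

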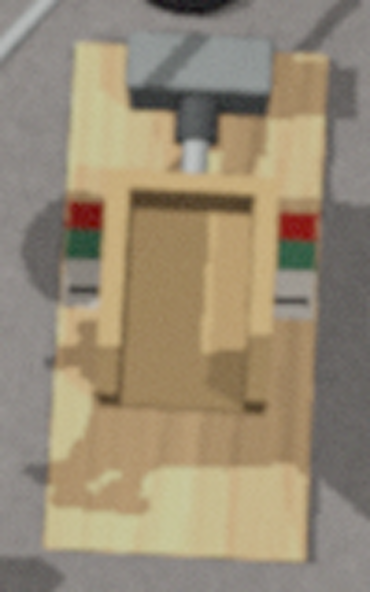

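The mould is centred on the jig to within about 1 mm, and the side view agrees with my board pose to about 1 px. I'll go down and grip.

```bash
python3 -m crank '[[0,-0.8,0,-0.2,1,-0.2,0.6],[0,-0.8,0,0,2,0,0.6],[0,0,0,0,2.5,0,0.6],[0,0,0,0,2.5,0,0.6],[0,0,0,0,2.5,0,0.6],[0,0,0,0,2.5,0,0.6],[0,0,0,0,2,0,0.6],[0,0,0,0,1,0,0.6],[0,0,0,0,0,0,0.6],[0,0,0,0,0,0,0.6]]'
python3 d.py 487.2 283.5 42
```

```text
clock: 8.83
eef_pos: [496.8, 281.7, 52.0]
tcp_rot: [-1.565, -0.014, -0.14]
contact_force: [-0.1, 0.2, -0.0]
opening: 0.801
t 8.83 pos [496.8 281.7  52. ] zyaw 81.96 down [ 0.015  0.004 -1.   ] F [-0.1  0.2 -0. ] open 0.801 q [ 0.52  0.51  1.89 -0.01  0.72  0.66]
shift tool cm [-0.99  0.99  0.04]
```

```bash
python3 -m crank '[[-0.3,0,0.8,-0.5,0.4,0,0.6],[0,0,0,-0.3,0.4,0.1,0.6],[0,0,0,0,0,0,0.6],[0,0,0,0,0,0,0.6],[0,0,0,0,0,0,0.6],[0,0,0,0,0,0,0.6],[0,0,0,0,0,0,0.6],[0,0,0,0,0,0,0.6],[0,0,0,0,0,0,0.6],[0,0,0,0,0,0,0.6]]'
python3 d.py 487.2 283.5 42; python3 -c "
from h import *
g=cams.grab_frame('side')
cv2.imwrite('pics/b2.png',cv2.resize(g[240:390,240:390],None,fx=4,fy=4,interpolation=2))"
```

```text
clock: 9.67
eef_pos: [491.8, 286.0, 49.1]
tcp_rot: [-1.565, -0.006, -0.14]
contact_force: [0.7, 0.4, 0.2]
opening: 0.797
t 9.67 pos [491.8 286.   49.1] zyaw 81.98 down [ 0.007  0.005 -1.   ] F [0.7 0.4 0.2] open 0.797 q [0.52 0.52 1.9  0.   0.72 0.66]
shift tool cm [-0.43  0.7  -0.31]
```

View pics/b2.png

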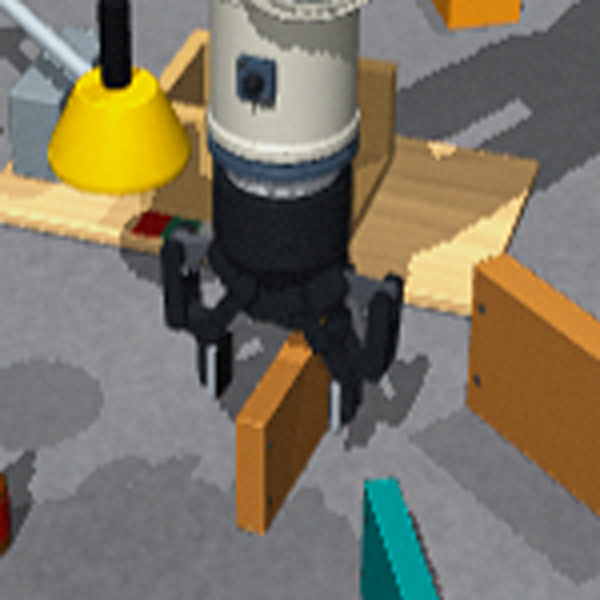

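```bash
python3 -m crank '[[-0.3,0,0.4,-0.4,0.6,-0.3,0.6],[0,0,0,-0.2,0.4,-0.2,0.6],[0,0,0,-0.2,0.2,-0.1,0.6],[0,0,0,0,0,0,0.2],[0,0,0,0,0,0,-0.2],[0,0,0,0,0,0,-0.5],[0,0,0,0,0,0,-0.9],[0,0,0,0,0,0,-1],[0,0,0,0,0,0,-1],[0,0,0,0,0,0,-1]]' 40
python3 d.py 487.2 283.5 42
```

```text
clock: 10.55
eef_pos: [481.8, 280.3, 35.1]
tcp_rot: [-1.571, 0.002, -0.14]
contact_force: [-0.2, -0.8, -1.7]
opening: 0.209
t 10.55 pos [481.8 280.3  35.1] zyaw 81.97 down [-0.002 -0.    -1.   ] F [-0.2 -0.8 -1.7] open 0.209 q [0.52 0.53 1.92 0.   0.7  0.66]
shift tool cm [ 0.49 -0.69  0.39]
```

```bash
python3 -m crank '[[0,0,0,0,0,0,-1],[0,0,0,0,-1,0,-1],[0,0,0,0,-2,0,-1],[0,0,0,0,-2,0,-1],[0,0,0,0,-1,0,-1],[0,0,0,0,-0.3,0,-1],[0,0,0,0,0,0,-1],[0,0,0,0,0,0,-1],[0,0,0,0,0,0,-1],[0,0,0,0,0,0,-1]]'
python3 d.py 420 20 80; python3 -c "
from h import *
g=cams.grab_frame('side')
cv2.imwrite('pics/b3.png',cv2.resize(g[240:390,240:390],None,fx=4,fy=4,interpolation=2))
f=cams.grab_frame('top')
cv2.imwrite('pics/b3t.png',cv2.resize(f[200:350,150:300],None,fx=4,fy=4,interpolation=2))"
```

```text
clock: 11.38
eef_pos: [480.7, 279.6, 101.1]
tcp_rot: [-1.573, 0.005, -0.14]
contact_force: [1.1, 0.6, -1.2]
opening: 0.204
t 11.38 pos [480.7 279.6 101.1] zyaw 81.97 down [-0.005 -0.002 -1.   ] F [ 1.1  0.6 -1.2] open 0.204 q [0.52 0.43 1.89 0.   0.83 0.66]
shift tool cm [ -2.37   2.18 -26.55]
```

View pics/b3.png

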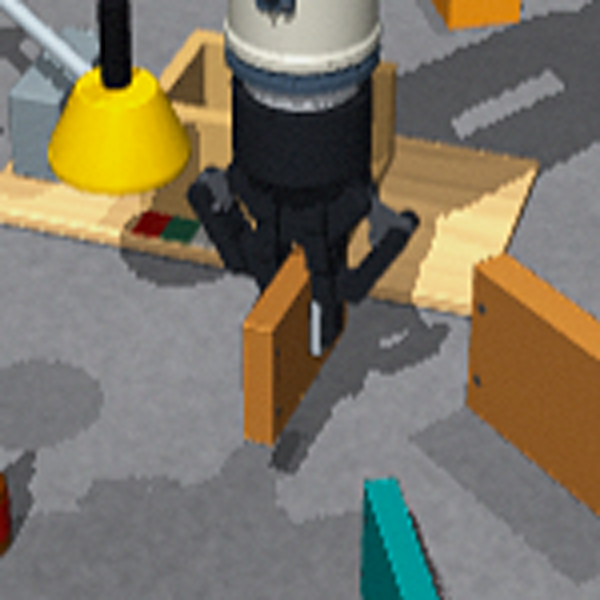

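View pics/b3t.png

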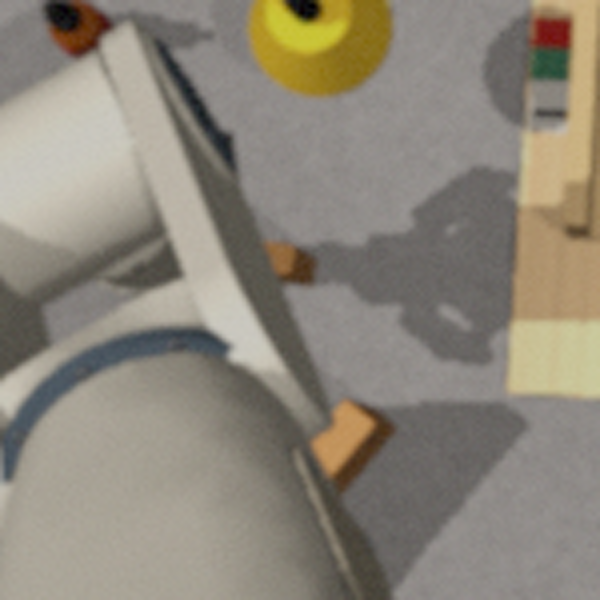

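Run:
```python
from h import *
n=np.array([np.cos(-.14),np.sin(-.14)]);l=np.array([-n[1],n[0]]);T=np.array([480.7,279.6])
def px(o,c,s=4):return (o[0]+(c[0]+.5)/s-.5,o[1]+(c[1]+.5)/s-.5)
for nm,o,c,z in(("side",(240,240),(260,328),146),("side",(240,240),(260,441),66),("top",(150,200),(289,262),146),("top",(150,200),(283,262),146)):
    w=plane(nm,px(o,c),z);d=w[:2]-T;print(nm,np.round(w,1),"along",round(d@l,1),"norm",round(d@n,1))
```

```text
side [486.7 342.9 146. ] along 63.5 norm -2.9
side [487.5 340.1  66. ] along 60.8 norm -1.7
top [473.5 229.4 146. ] along -50.7 norm -0.2
top [473.5 232.9 146. ] along -47.3 norm -0.6
```

```bash
python3 -m crank '[[0,-2,0,-0.5,0,0,-1],[0.2,-2,-0.3,-1,0,-1,-1],[0,0,0,-0.5,0,-2.6,-1],[0,0,0,0,0,-2.8,-1],[0,0,0,0,0,-2.8,-1],[0,0,0,0,0,-2.8,-1],[0,0,0,0,0,-2.8,-1],[0,0,0,0,0,-2.8,-1],[0,0,0,0,0,-2.8,-1],[0,0,0,0,0,-1,-1]]'
python3 d.py 445 15.5 80
```

```text
clock: 12.32
eef_pos: [442.6, 62.8, 96.2]
tcp_rot: [-1.57, 0.004, -0.06]
contact_force: [-0.9, -0.6, -1.6]
opening: 0.202
t 12.32 pos [442.6  62.8  96.2] zyaw 86.55 down [-0.004  0.001 -1.   ] F [-0.9 -0.6 -1.6] open 0.202 q [0.14 0.3  2.12 0.   0.73 0.2 ]
shift tool cm [ 0.53  1.61 -4.7 ]
```

```bash
python3 -m crank '[[0,0.5,-0.2,0.1,0.5,-1.5,-1],[0,0,0,0.1,1,-1.5,-1],[0,0,0,0,1,-1,-1],[0,0,0,0,0.5,-0.3,-1],[0,0,0,0,0,0,-1],[0,0,0,0,0,0,-1],[0,0,0,0,0,0,-1],[0,0,0,0,0,0,-1],[0,0,0,0,0,0,-1],[0,0,0,0,0,0,-1]]'
python3 d.py 445 15.5 60; python3 -c "
from h import *
g=cams.grab_frame('side')
cv2.imwrite('pics/p1.png',cv2.resize(g[210:340,220:390],None,fx=4,fy=4,interpolation=2))
f=cams.grab_frame('top')
cv2.imwrite('pics/p1t.png',cv2.resize(f[150:310,250:400],None,fx=3.7,fy=3.7,interpolation=2))"
```

```text
clock: 13.15
eef_pos: [442.7, 18.8, 65.2]
tcp_rot: [-1.569, 0.0, -0.073]
contact_force: [0.2, 1.4, -1.5]
opening: 0.208
t 13.15 pos [442.7  18.8  65.2] zyaw 85.82 down [-0.     0.001 -1.   ] F [ 0.2  1.4 -1.5] open 0.208 q [0.04 0.35 2.15 0.   0.64 0.11]
shift tool cm [ 0.26  0.52 -0.31]
```

View pics/p1.png

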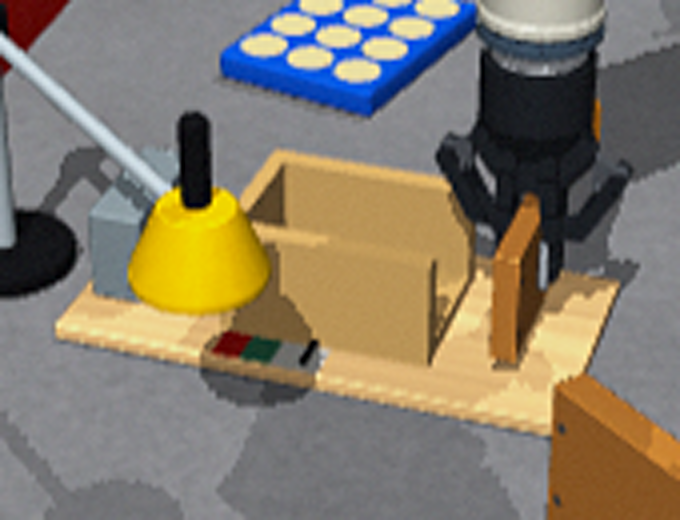

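View pics/p1t.png

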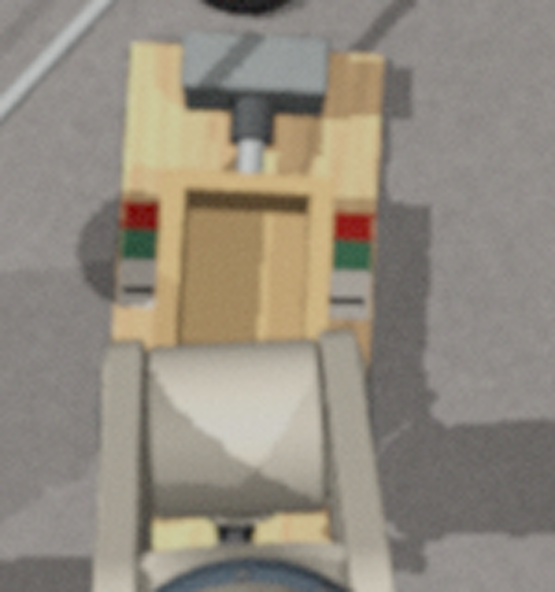

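Run:
```python
from h import *
J=np.array([575.4,11.0]);th=-.069;R=np.array([[np.cos(th),-np.sin(th)],[np.sin(th),np.cos(th)]])
def px(c):return (220+(c[0]+.5)/4-.5,210+(c[1]+.5)/4-.5)
for nm,c,z in(("bd top L",(496,263),110),("bd top R",(518,267),110),("bd bot L",(493,358),30),("bd bot R",(514,366),30),("md top",(434,261),92),("md bot",(430,363),12)):
    w=plane("side",px(c),z);print(nm,np.round(w,1),"jig",np.round(R.T@(w[:2]-J),1))
w=np.array([442.7,18.8]);print("tcp jig",R.T@(w-J))
im=cv2.imread("pics/p1.png");cv2.imwrite("pics/p1z.png",cv2.resize(im[180:390,380:580],None,fx=2.8,fy=2.8,interpolation=2))
```

```text
bd top L [451.3  88.3 110. ] jig [-129.1   68.6]
bd top R [436.8  89.4 110. ] jig [-143.7   68.7]
bd bot L [452.2  79.8  30. ] jig [-127.7   60.1]
bd bot R [437.   85.2  30. ] jig [-143.2   64.5]
md top [496.   68.5  92. ] jig [-83.1  51.9]
md bot [496.5  71.   12. ] jig [-82.8  54.4]
tcp jig [-132.922006     -1.36759674]
```

View pics/p1z.png

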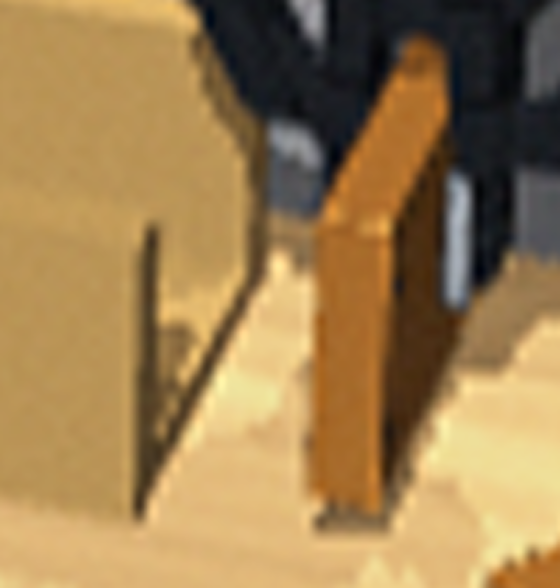

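Run:
```python
from h import *
im=cv2.imread("pics/b3t.png");c=im[220:310,240:340];cv2.imwrite("pics/b3z.png",cv2.resize(c,None,fx=6,fy=6,interpolation=2))
for ro in(246,254,262,270): print(ro,[im[ro,x].tolist() for x in range(262,324,4)])
```

```text
246 [[74, 89, 103], [71, 95, 125], [68, 105, 142], [65, 106, 144], [66, 104, 141], [71, 106, 140], [70, 102, 136], [81, 105, 137], [85, 99, 120], [99, 105, 113], [103, 106, 113], [108, 111, 115], [112, 113, 117], [113, 116, 117], [107, 111, 112], [97, 100, 101]]
254 [[75, 87, 91], [72, 87, 102], [67, 96, 127], [62, 102, 142], [60, 106, 146], [59, 103, 145], [59, 104, 145], [54, 99, 138], [45, 82, 115], [36, 60, 86], [36, 57, 77], [56, 65, 82], [74, 82, 91], [86, 92, 94], [99, 102, 106], [97, 97, 104]]
262 [[81, 88, 91], [74, 84, 89], [72, 93, 112], [70, 104, 135], [62, 106, 146], [60, 103, 146], [57, 100, 142], [56, 95, 132], [38, 68, 101], [31, 54, 79], [37, 60, 82], [36, 55, 82], [37, 59, 81], [60, 73, 90], [83, 90, 97], [100, 102, 106]]
270 [[78, 88, 92], [78, 86, 89], [77, 87, 96], [72, 93, 117], [60, 99, 135], [61, 102, 143], [55, 96, 137], [52, 85, 120], [29, 58, 89], [21, 50, 78], [29, 53, 79], [27, 52, 78], [40, 61, 80], [73, 81, 94], [94, 96, 105], [104, 105, 109]]
```

View pics/b3z.png

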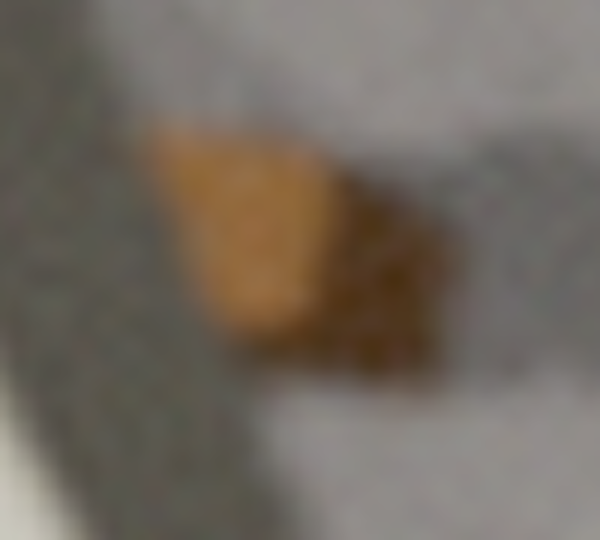

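```bash
python3 -m crank '[[0,-0.2,0,0.5,0.3,-0.1,-1],[0,0,0,1,0.4,0,-1],[0,0,0,1,0.3,0,-1],[0,0,0,0.3,0.2,0,-1],[0,0,0,0,0.1,0,-1],[0,0,0,0,0,0,-1],[0,0,0,0,0,0,-1],[0,0,0,0,0,0,-1],[0,0,0,0,0,0,-1],[0,0,0,0,0,0,-1]]'
python3 d.py 477.8 15.2 47; python3 -c "
from h import *
g=cams.grab_frame('side')
cv2.imwrite('pics/p2.png',cv2.resize(g[240:320,290:370],None,fx=7,fy=7,interpolation=2))"
```

```text
clock: 14.08
eef_pos: [474.0, 15.4, 50.4]
tcp_rot: [-1.569, 0.0, -0.069]
contact_force: [-1.4, -0.1, -1.3]
opening: 0.206
t 14.08 pos [474.   15.4  50.4] zyaw 86.04 down [-0.     0.001 -1.   ] F [-1.4 -0.1 -1.3] open 0.206 q [0.03 0.41 2.09 0.   0.64 0.1 ]
shift tool cm [0.38 0.34 0.  ]
```

View pics/p2.png

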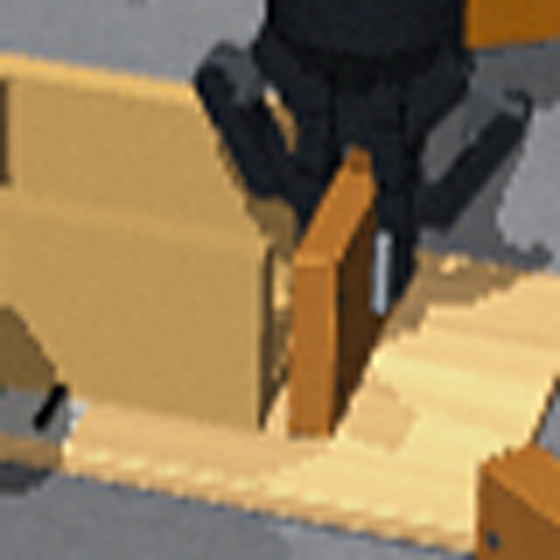

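```bash
python3 -m crank '[[0,0,0,0.1,0.2,0,-1],[0,0,0,0,0.1,0,-1],[0,0,0,0,0.1,0,-1],[0,0,0,0,0,0,-1],[0,0,0,0,0,0,-1],[0,0,0,0,0,0,-1],[0,0,0,0,0,0,-1],[0,0,0,0,0,0,-1],[0,0,0,0,0,0,-1],[0,0,0,0,0,0,-1]]'
python3 d.py 477.8 15.2 47
python3 - <<'E'
from h import *
g=cams.grab_frame('side');cv2.imwrite("pics/p3raw.png",g)
cv2.imwrite('pics/p3.png',cv2.resize(g[255:315,290:350],None,fx=10,fy=10,interpolation=2))
# predicted mould near edge & continuation of mould side plane lines (jig y=57), z=92 and 12
J=np.array([575.4,11.0]);th=-.069;R=np.array([[np.cos(th),-np.sin(th)],[np.sin(th),np.cos(th)]])
for z in(92,12):
  for x in(-60,-80,-83,-101): print(z,x,np.round(P("side",[*(R@[x,57]+J),z])[0],2))
E
```

```text
clock: 14.97
eef_pos: [475.2, 15.6, 47.1]
tcp_rot: [-1.569, -0.001, -0.069]
contact_force: [-0.3, 0.7, 0.2]
opening: 0.206
t 14.97 pos [475.2  15.6  47.1] zyaw 86.05 down [ 0.001  0.002 -1.   ] F [-0.3  0.7  0.2] open 0.206 q [0.03 0.42 2.09 0.   0.63 0.1 ]
shift tool cm [ 0.26  0.01 -0.02]
92 -60 [319.13 274.36]
92 -80 [326.42 275.68]
92 -83 [327.52 275.87]
92 -101 [334.13 277.06]
12 -60 [318.77 299.36]
12 -80 [325.85 300.72]
12 -83 [326.92 300.93]
12 -101 [333.34 302.17]
```

View pics/p3.png

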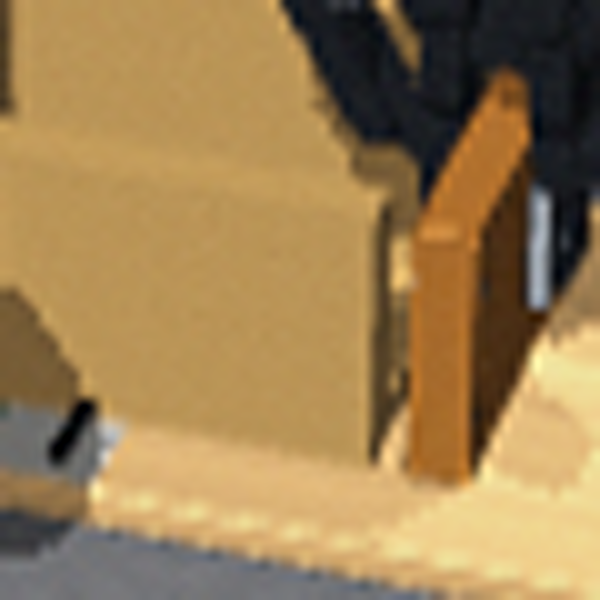

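Run:
```python
from h import *
g=cv2.imread("pics/p3raw.png")
for x in(318,320,322,324,325,326,331,332,333,334,335,336):
    print(x,[tuple(int(v) for v in g[y,x][1:]) for y in range(268,308)])
```

```text
318 [(149, 186), (149, 186), (149, 186), (149, 187), (153, 193), (153, 193), (154, 193), (150, 188), (150, 186), (150, 186), (151, 189), (148, 186), (149, 186), (150, 186), (150, 187), (147, 186), (150, 186), (149, 187), (149, 187), (146, 185), (151, 186), (148, 187), (149, 185), (150, 188), (150, 186), (147, 186), (147, 187), (150, 186), (148, 186), (147, 185), (150, 186), (150, 188), (163, 202), (179, 220), (186, 226), (183, 226), (182, 223), (181, 221), (180, 220), (192, 228)]
320 [(150, 187), (150, 188), (147, 185), (150, 186), (155, 193), (157, 195), (152, 193), (152, 191), (150, 186), (147, 184), (148, 187), (148, 184), (148, 187), (145, 184), (148, 187), (151, 187), (149, 188), (149, 186), (147, 185), (149, 186), (147, 184), (148, 185), (150, 187), (148, 185), (147, 184), (148, 186), (150, 186), (148, 186), (147, 186), (147, 184), (148, 185), (147, 186), (157, 198), (181, 222), (183, 222), (186, 228), (184, 224), (181, 222), (178, 219), (197, 231)]
322 [(152, 188), (150, 187), (148, 185), (147, 186), (154, 191), (157, 195), (158, 197), (153, 191), (147, 188), (150, 187), (148,
[... 3948 characters left out ...]
 (110, 172), (109, 170), (105, 169), (105, 167), (106, 167), (109, 171), (108, 171), (110, 171), (108, 169), (107, 169), (106, 167), (109, 170), (104, 163), (137, 182), (195, 233), (213, 241), (214, 239), (213, 240)]
336 [(82, 132), (120, 191), (117, 183), (112, 177), (111, 176), (112, 177), (111, 176), (112, 179), (111, 176), (109, 175), (106, 171), (107, 169), (109, 172), (109, 172), (110, 174), (107, 170), (110, 173), (108, 171), (109, 174), (110, 175), (110, 175), (112, 174), (110, 175), (110, 176), (112, 173), (110, 174), (113, 176), (111, 173), (110, 174), (109, 172), (106, 171), (107, 169), (106, 172), (116, 185), (122, 189), (170, 228), (216, 243), (213, 239), (215, 240), (210, 239)]
```

```bash
python3 -m crank '[[0,0,0,0,0,-0.2,-1],[0,0,0,0,0.1,-0.1,-1],[0,0,0,0,0.1,0,-1],[0,0,0,0,0.1,0,-1],[0,0,0,0,0,0,-1],[0,0,0,0,0,0,-1],[0,0,0,0,0,0,-1],[0,0,0,0,0,0,-1],[0,0,0,0,0,0,-1],[0,0,0,0,0,0,-1]]'
python3 d.py 477.8 13 46
python3 - <<'E'
from h import *
g=cams.grab_frame('side');cv2.imwrite("pics/p4raw.png",g)
for x in(318,322,332,333,334,335):
    print(x,[int(v) for v in g[272:282,x,1]],[int(v) for v in g[297:306,x,1]])
E
```

```text
clock: 15.85
eef_pos: [475.4, 12.8, 47.0]
tcp_rot: [-1.568, -0.001, -0.069]
contact_force: [-0.6, 1.3, 2.4]
opening: 0.205
t 15.85 pos [475.4  12.8  47. ] zyaw 86.02 down [ 0.001  0.003 -1.   ] F [-0.6  1.3  2.4] open 0.205 q [0.02 0.42 2.09 0.01 0.63 0.09]
shift tool cm [0.24 0.11 0.04]
318 [156, 158, 156, 154, 148, 150, 146, 147, 149, 148] [150, 148, 152, 166, 181, 185, 185, 181, 177]
322 [154, 156, 156, 154, 148, 150, 147, 148, 151, 149] [149, 148, 145, 156, 175, 181, 189, 183, 181]
332 [38, 31, 39, 83, 132, 130, 95, 105, 106, 105] [103, 103, 105, 102, 107, 144, 183, 190, 219]
333 [29, 79, 120, 112, 121, 126, 102, 106, 107, 105] [106, 108, 105, 104, 103, 139, 184, 194, 218]
334 [101, 116, 111, 113, 109, 108, 108, 109, 108, 107] [103, 105, 107, 106, 113, 152, 183, 195, 211]
335 [112, 113, 112, 111, 107, 119, 133, 105, 107, 107] [109, 106, 110, 109, 103, 119, 173, 212, 212]
```

```bash
python3 -m crank '[[0,0,0,0.4,0,0,-1],[0,0,0,0.4,0,0,-1],[0,0,0,0.4,0,0,-1],[0,0,0,0.4,0,0,-1],[0,0,0,0.3,0,0,-1],[0,0,0,0,0,0,-1],[0,0,0,0,0,0,-1],[0,0,0,0,0,0,-1],[0,0,0,0,0,0,-1],[0,0,0,0,0,0,-1]]' 60
python3 d.py 518 10 47
python3 - <<'E'
from h import *
g=cams.grab_frame('side');cv2.imwrite("pics/p5raw.png",g)
cv2.imwrite('pics/p5.png',cv2.resize(g[250:320,270:350],None,fx=8,fy=8,interpolation=2))
E
```

```text
clock: 16.73
eef_pos: [487.4, 11.7, 47.2]
tcp_rot: [-1.569, 0.016, -0.07]
contact_force: [-1.1, 1.1, 2.4]
opening: 0.202
t 16.73 pos [487.4  11.7  47.2] zyaw 86.01 down [-0.016  0.003 -1.   ] F [-1.1  1.1  2.4] open 0.202 q [0.02 0.44 2.06 0.01 0.66 0.08]
shift tool cm [ 3.07 -0.03  0.05]
```

View pics/p5.png

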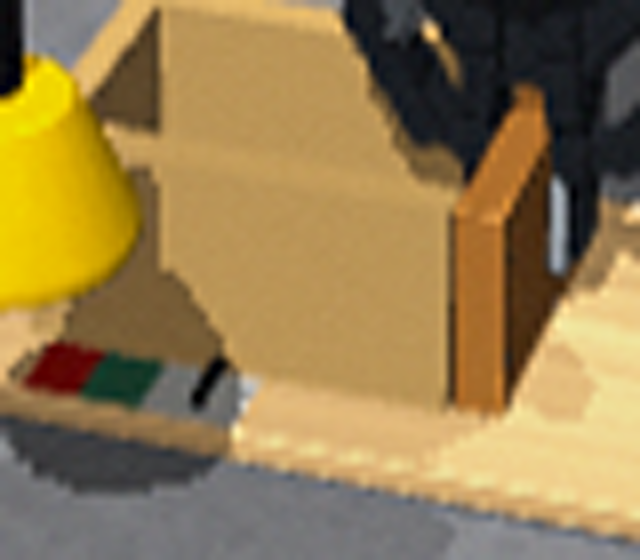

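```bash
python3 -m crank '[[0,0,-0.5,0.3,0,0,-1],[0,0,-0.4,0.3,0,0,-1],[0,0,0,0.3,0,0,-1],[0,0,0,0.3,0,0,-1],[0,0,0,0.3,0,0,-1],[0,0,0,0,0,0,-1],[0,0,0,0,0,0,-1],[0,0,0,0,0,0,-1],[0,0,0,0,0,0,-1],[0,0,0,0,0,0,-1]]'
python3 d.py 518 10 47
python3 - <<'E'
from h import *
g=cams.grab_frame('side');cv2.imwrite("pics/p6raw.png",g)
cv2.imwrite('pics/p6.png',cv2.resize(g[250:320,260:340],None,fx=8,fy=8,interpolation=2))
for x in(312,316,318,320,324,326,328,330,332):
    print(x,[int(v) for v in g[270:282,x,1]],[int(v) for v in g[296:306,x,1]])
E
```

```text
clock: 17.62
eef_pos: [488.5, 11.5, 47.2]
tcp_rot: [-1.57, 0.027, -0.07]
contact_force: [-2.9, 0.8, 4.7]
opening: 0.198
t 17.62 pos [488.5  11.5  47.2] zyaw 85.99 down [-0.027  0.003 -1.   ] F [-2.9  0.8  4.7] open 0.198 q [0.02 0.44 2.05 0.01 0.68 0.08]
shift tool cm [ 2.96 -0.06  0.06]
312 [150, 154, 156, 156, 148, 148, 150, 148, 149, 149, 150, 149] [148, 149, 154, 170, 182, 187, 184, 183, 179, 181]
316 [149, 150, 158, 158, 157, 150, 147, 147, 146, 147, 148, 152] [151, 151, 149, 158, 174, 178, 189, 185, 183, 181]
318 [150, 149, 157, 158, 157, 152, 149, 150, 147, 147, 149, 148] [149, 149, 147, 152, 165, 179, 187, 185, 183, 179]
320 [115, 152, 154, 157, 155, 151, 148, 150, 149, 149, 150, 147] [147, 150, 148, 147, 158, 180, 184, 186, 183, 181]
324 [93, 91, 111, 147, 159, 157, 151, 150, 149, 151, 152, 150] [147, 150, 150, 145, 151, 168, 179, 184, 182, 192]
326 [95, 94, 97, 129, 145, 111, 109, 92, 90, 90, 90, 91] [135, 118, 92, 122, 154, 171, 182, 179, 197, 215]
328 [27, 36, 84, 117, 112, 121, 124, 104, 107, 107, 107, 108] [105, 103, 103, 103, 109, 152, 184, 194, 218, 214]
330 [114, 113, 114, 111, 112, 103, 118, 133, 107, 107, 108, 105] [107, 106, 109, 109, 107, 118, 155, 190, 213, 215]
332 [112, 112, 113, 108, 120, 138, 121, 81, 84, 85, 81, 88] [86, 86, 82, 82, 81, 100, 168, 214, 210, 216]
```

View pics/p6.png

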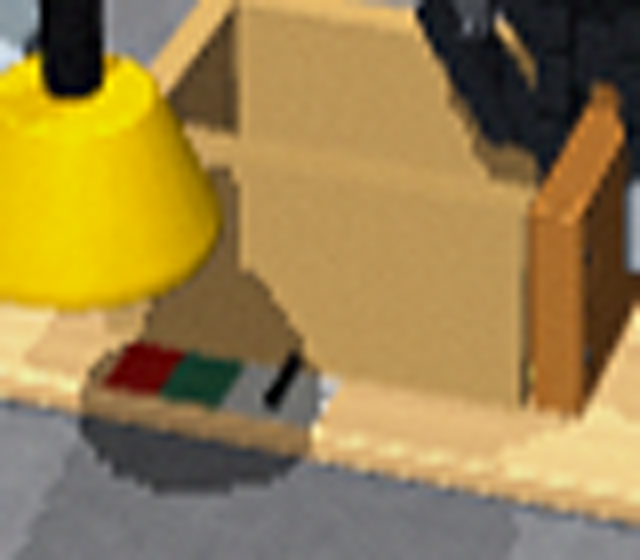

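```bash
python3 -m crank '[[0,0,-0.8,-0.1,-0.1,0,-1],[0,0,-0.8,0,-0.1,0,-1],[0,0,-0.5,0,0,0,-1],[0,0,0,0.3,0,0,-1],[0,0,0,0.4,0,0,-1],[0,0,0,0.4,0,0,-1],[0,0,0,0.4,0,0,-1],[0,0,0,0.4,0,0,-1],[0,0,0,0.4,0,0,-1],[0,0,0,0.4,0,0,-1]]'
python3 d.py 518 10 47
python3 - <<'E'
from h import *
g=cams.grab_frame('side');cv2.imwrite("pics/p7raw.png",g)
cv2.imwrite('pics/p7.png',cv2.resize(g[250:320,260:340],None,fx=8,fy=8,interpolation=2))
E
python3 d.py
```

```text
clock: 18.5
eef_pos: [507.4, 9.8, 47.0]
tcp_rot: [-1.571, 0.005, -0.07]
contact_force: [-15.4, 2.5, 18.1]
opening: 0.205
t 18.5 pos [507.4   9.8  47. ] zyaw 85.98 down [-0.005  0.001 -1.   ] F [-15.4   2.5  18.1] open 0.205 q [0.02 0.46 2.02 0.   0.67 0.09]
shift tool cm [ 1.05 -0.    0.1 ]
t 18.55 pos [507.7   9.8  47.1] zyaw 85.97 down [-0.006  0.001 -1.   ] F [-9.3  2.4  4. ] open 0.197 q [0.02 0.46 2.02 0.   0.67 0.09]
```

View pics/p7.png

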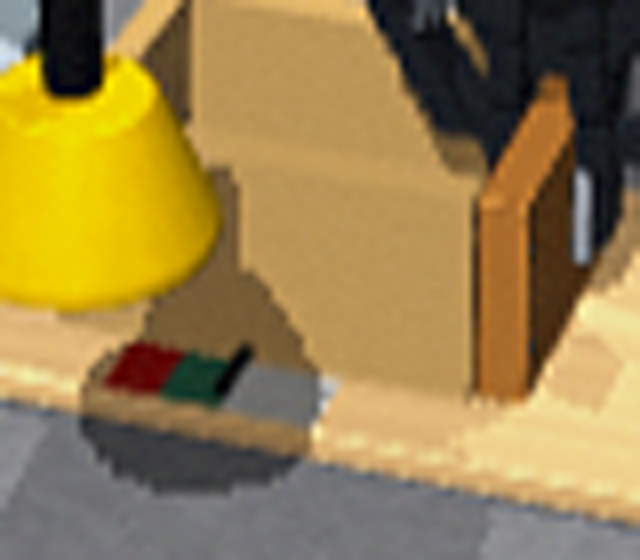

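The mould has slid until the pointer is at the near edge of the green, side (289,295). I'll press a little further, gently.

```bash
python3 -m crank '[[0,0,-0.1,0.3,0,0,-1],[0,0,0,0.3,0,0,-1],[0,0,0,0.3,0,0,-1],[0,0,0,0.3,0,0,-1],[0,0,0,0.2,0,0,-1],[0,0,0,0.2,0,0,-1],[0,0,0,0.2,0,0,-1],[0,0,0,0.2,0,0,-1],[0,0,0,0.2,0,0,-1],[0,0,0,0.2,0,0,-1]]'
python3 d.py 518 10 47
python3 - <<'E'
from h import *
g=cams.grab_frame('side');cv2.imwrite("pics/p8raw.png",g)
cv2.imwrite('pics/p8.png',cv2.resize(g[250:320,260:340],None,fx=8,fy=8,interpolation=2))
E
python3 d.py
```

```text
clock: 19.38
eef_pos: [509.5, 9.6, 47.4]
tcp_rot: [-1.572, 0.058, -0.071]
contact_force: [-12.1, 1.6, 12.2]
opening: 0.202
t 19.38 pos [509.5   9.6  47.4] zyaw 85.95 down [-0.058  0.003 -0.998] F [-12.1   1.6  12.2] open 0.202 q [0.01 0.48 1.98 0.01 0.74 0.08]
shift tool cm [ 0.85 -0.01  0.1 ]
t 19.43 pos [509.5   9.6  47.4] zyaw 85.95 down [-0.058  0.003 -0.998] F [-12.2   2.9  12.1] open 0.204 q [0.01 0.48 1.98 0.01 0.74 0.08]
```

View pics/p8.png

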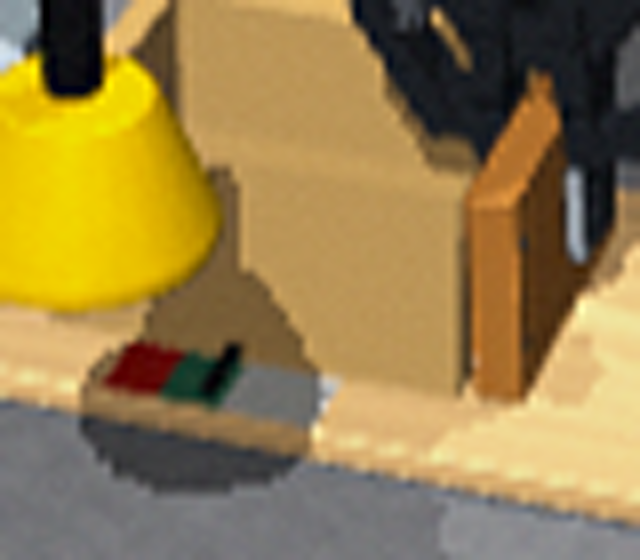

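```bash
python3 -m crank '[[0,0,-0.9,0.2,-0.05,0,-1],[0,0,-0.9,0.2,-0.05,0,-1],[0,0,-0.9,0.2,-0.05,0,-1],[0,0,-0.9,0.2,-0.05,0,-1],[0,0,-0.7,0.2,-0.05,0,-1],[0,0,-0.5,0.2,-0.05,0,-1],[0,0,-0.4,0.2,-0.05,0,-1],[0,0,-0.4,0.2,-0.05,0,-1],[0,0,-0.4,0.2,-0.05,0,-1],[0,0,-0.4,0.2,-0.05,0,-1]]'
python3 d.py 518 10 47
python3 - <<'E'
from h import *
g=cams.grab_frame('side');cv2.imwrite("pics/p9raw.png",g)
cv2.imwrite('pics/p9.png',cv2.resize(g[250:320,260:340],None,fx=8,fy=8,interpolation=2))
E
python3 d.py
```

```text
clock: 20.27
eef_pos: [507.7, 9.7, 47.1]
tcp_rot: [-1.573, -0.006, -0.071]
contact_force: [-8.9, 1.9, 5.6]
opening: 0.203
t 20.27 pos [507.7   9.7  47.1] zyaw 85.92 down [ 0.005 -0.003 -1.   ] F [-8.9  1.9  5.6] open 0.203 q [ 0.02  0.45  2.03 -0.    0.66  0.09]
shift tool cm [1.03 0.01 0.1 ]
t 20.32 pos [507.7   9.7  47.1] zyaw 85.92 down [ 0.006 -0.003 -1.   ] F [-8.6  0.5  4.2] open 0.203 q [ 0.02  0.45  2.03 -0.    0.66  0.09]
```

View pics/p9.png

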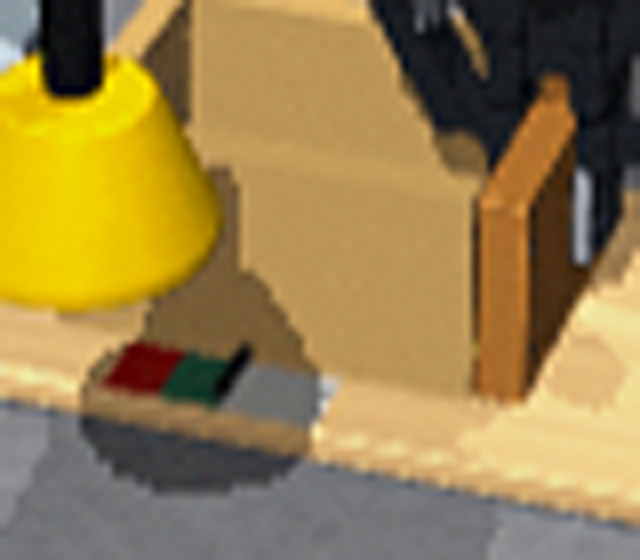

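```bash
python3 -m crank '[[0,0,-0.4,0.35,-0.05,0,-1],[0,0,-0.4,0.35,-0.05,0,-1],[0,0,-0.4,0.35,-0.05,0,-1],[0,0,-0.45,0.35,-0.05,0,-1],[0,0,-0.45,0.35,-0.05,0,-1],[0,0,-0.45,0.35,-0.05,0,-1],[0,0,-0.45,0.35,-0.05,0,-1],[0,0,-0.45,0.35,-0.05,0,-1],[0,0,-0.45,0.35,-0.05,0,-1],[0,0,-0.45,0.35,-0.05,0,-1]]'
python3 d.py 518 10 47
python3 - <<'E'
from h import *
g=cams.grab_frame('side');cv2.imwrite("pics/p10raw.png",g)
cv2.imwrite('pics/p10.png',cv2.resize(g[250:320,260:340],None,fx=8,fy=8,interpolation=2))
E
python3 d.py
```

```text
clock: 21.15
eef_pos: [509.0, 9.6, 47.1]
tcp_rot: [-1.575, -0.006, -0.073]
contact_force: [-14.5, 2.3, 11.8]
opening: 0.199
t 21.15 pos [509.    9.6  47.1] zyaw 85.83 down [ 0.006 -0.005 -1.   ] F [-14.5   2.3  11.8] open 0.199 q [ 0.02  0.45  2.02 -0.01  0.66  0.1 ]
shift tool cm [0.9  0.01 0.11]
t 21.2 pos [508.9   9.6  47. ] zyaw 85.83 down [ 0.005 -0.005 -1.   ] F [-13.7   2.6  11.7] open 0.203 q [ 0.02  0.45  2.02 -0.01  0.66  0.1 ]
```

View pics/p10.png

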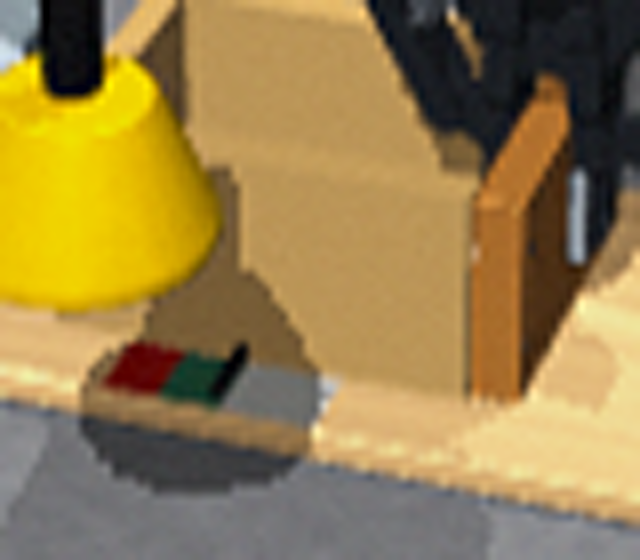

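```bash
python3 -m crank '[[0,0,-0.4,0.33,-0.1,0,-1],[0,0,-0.4,0.33,-0.1,0,-1],[0,0,-0.4,0.33,-0.1,0,-1],[0,0,-0.4,0.33,-0.13,0,-1],[0,0,-0.4,0.33,-0.13,0,-1],[0,0,-0.4,0.33,-0.13,0,-1],[0,0,-0.4,0.33,-0.13,0,-1],[0,0,-0.4,0.33,-0.13,0,-1],[0,0,-0.4,0.33,-0.13,0,-1],[0,0,-0.4,0.33,-0.13,0,-1]]'
python3 d.py 518 10 47
python3 - <<'E'
from h import *
g=cams.grab_frame('side');cv2.imwrite("pics/p11raw.png",g)
cv2.imwrite('pics/p11.png',cv2.resize(g[250:320,260:340],None,fx=8,fy=8,interpolation=2))
E
python3 d.py
```

```text
clock: 22.03
eef_pos: [509.2, 9.6, 47.3]
tcp_rot: [-1.578, -0.003, -0.072]
contact_force: [-10.6, 2.6, -2.9]
opening: 0.203
t 22.03 pos [509.2   9.6  47.3] zyaw 85.86 down [ 0.002 -0.007 -1.   ] F [-10.6   2.6  -2.9] open 0.203 q [ 0.02  0.46  2.02 -0.01  0.66  0.1 ]
shift tool cm [0.87 0.03 0.11]
t 22.08 pos [509.2   9.6  47.4] zyaw 85.86 down [ 0.002 -0.007 -1.   ] F [-10.2   3.   -2.4] open 0.197 q [ 0.02  0.46  2.02 -0.01  0.66  0.1 ]
```

View pics/p11.png

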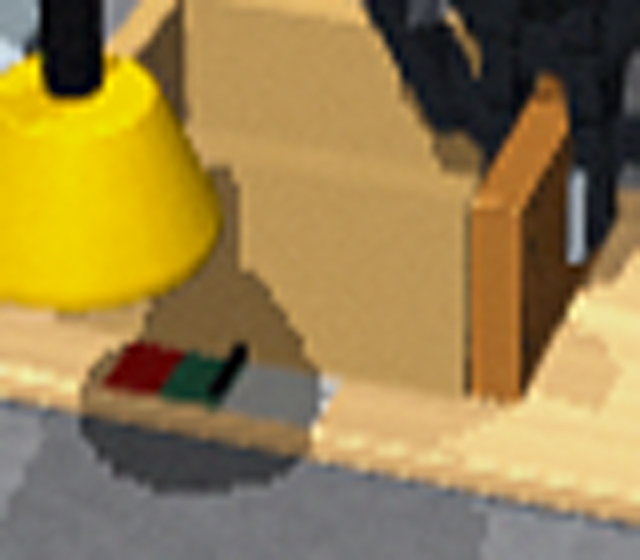

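```bash
python3 -m crank '[[0,0,-0.4,0.4,-0.1,0,-1],[0,0,-0.4,0.45,-0.1,0,-1],[0,0,-0.45,0.45,-0.12,0,-1],[0,0,-0.45,0.45,-0.12,0,-1],[0,0,-0.45,0.45,-0.12,0,-1],[0,0,-0.45,0.45,-0.12,0,-1],[0,0,-0.45,0.45,-0.12,0,-1],[0,0,-0.45,0.45,-0.12,0,-1],[0,0,-0.45,0.45,-0.12,0,-1],[0,0,-0.45,0.45,-0.12,0,-1]]'
python3 d.py 518 10 47
python3 - <<'E'
from h import *
g=cams.grab_frame('side');cv2.imwrite("pics/p12raw.png",g)
cv2.imwrite('pics/p12.png',cv2.resize(g[250:320,260:340],None,fx=8,fy=8,interpolation=2))
E
python3 d.py
```

```text
clock: 22.92
eef_pos: [517.2, 9.0, 47.3]
tcp_rot: [-1.58, 0.001, -0.072]
contact_force: [-15.8, 3.3, 3.7]
opening: 0.204
t 22.92 pos [517.2   9.   47.3] zyaw 85.85 down [-0.002 -0.009 -1.   ] F [-15.8   3.3   3.7] open 0.204 q [ 0.02  0.47  2.   -0.02  0.68  0.1 ]
shift tool cm [0.08 0.03 0.11]
t 22.97 pos [517.3   9.   47.3] zyaw 85.85 down [-0.002 -0.009 -1.   ] F [-14.7   3.2   3.5] open 0.198 q [ 0.02  0.47  2.   -0.02  0.68  0.1 ]
```

View pics/p12.png

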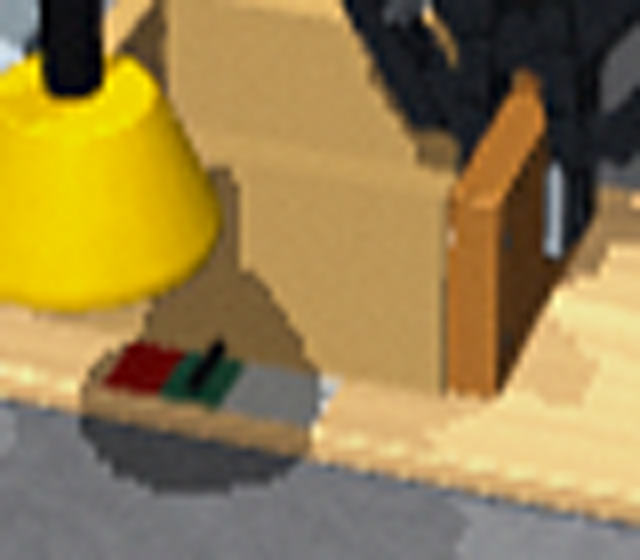

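Run:
```python
from h import *
for k in range(4):
    g=cams.grab_frame('side'); s=r.sense(); print(round(s["clock"],2),np.round(s["eef_pos"],2),np.round(s["contact_force"],1),np.abs(s["qvel"]).max().round(4))
t=cams.grab_frame('top')
for x in(302,306,310,313,317,318,319,320):
    print(x,[int(v) for v in g[268:282,x,1]],[int(v) for v in g[294:304,x,1]])
cv2.imwrite("pics/e.png",cv2.resize(np.hstack([g[180:330,240:390],t[150:300,190:380]]),None,fx=2.3,fy=2.3,interpolation=2))
# pointer: dark pixels on marks; project to jig z=12 (pointer just above)
J=np.array([575.4,11.0]);th=-.069;R=np.array([[np.cos(th),-np.sin(th)],[np.sin(th),np.cos(th)]])
for name in("p3raw","p12raw"):
    q=cv2.imread(f"pics/{name}.png");m=(q[288:304,280:305].max(2)<45);ys,xs=np.nonzero(m);
    w=plane("side",(280+xs.mean(),288+ys.mean()),16);print(name,len(xs),R.T@(w[:2]-J))
t2=t
for nm,im in(("top0",cv2.imread("pics/b1t.png")),("now",t)):
    c=im[200:245,336:353];m=c.max(2)<70;ys,xs=np.nonzero(m)
    if len(xs): w=plane("top",(336+xs.mean(),200+ys.mean()),16);print(nm,len(xs),R.T@(w[:2]-J))
```

```text
23.02 [517.28   8.97  47.33] [-14.3   2.5   2.5] 0.0037
23.07 [517.27   8.99  47.32] [-13.9   2.7   2.6] 0.0019
23.12 [517.26   8.98  47.34] [-14.1   3.1   2.1] 0.0021
23.17 [517.27   8.98  47.34] [-13.6   3.2   2.6] 0.0023
302 [148, 155, 156, 158, 152, 148, 148, 149, 149, 151, 150, 149, 151, 150] [150, 147, 156, 179, 187, 188, 185, 180, 179, 182]
306 [149, 150, 155, 157, 154, 151, 147, 148, 149, 150, 150, 149, 150, 150] [148, 147, 150, 159, 177, 180, 186, 184, 180, 179]
310 [150, 151, 156, 159, 156, 154, 150, 149, 151, 149, 150, 147, 145, 149] [147, 152, 147, 146, 161, 181, 183, 184, 182, 181]
313 [94, 90, 108, 147, 159, 158, 155, 149, 149, 149, 151, 151, 152, 149] [154, 150, 151, 152, 150, 166, 181, 188, 184, 192]
317 [58, 57, 54, 69, 106, 115, 108, 104, 105, 105, 107, 109, 109, 107] [102, 106, 105, 104, 102, 140, 184, 182, 198, 216]
318 [26, 26, 71, 119, 109, 111, 108, 111, 106, 106, 110, 105, 109, 109] [103, 104, 108, 107, 112, 153, 186, 193, 216, 214]
319 [62, 102, 118, 117, 113, 108, 119, 135, 104, 108, 107, 108, 107, 106] [106, 107, 109, 102, 109, 151, 186, 193, 215, 214]
320 [126, 116, 114, 113, 116, 112, 132, 144, 109, 109, 106, 106, 106, 106] [110, 107, 106, 105, 103, 113, 171, 211, 213, 216]
p3raw 11 [ 1.33257266 75.82917112]
p12raw 18 [30.23811582 76.75513837]
```

View pics/e.png

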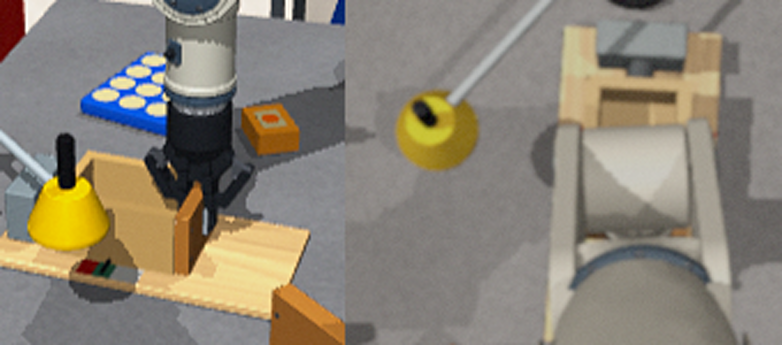

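The pointer is mid-green at side (285,295), with a slide of about 30 mm. Everything is steady. I'll do one more holding call, easing the sideways load and trimming the small roll.

```bash
python3 -m crank '[[0.1,0,-0.4,0.45,-0.1,0.1,-1],[0.1,0,-0.4,0.45,-0.1,0.15,-1],[0.1,0,-0.4,0.45,-0.1,0.2,-1],[0.1,0,-0.4,0.45,-0.1,0.2,-1],[0,0,-0.4,0.45,-0.1,0.2,-1],[0,0,-0.4,0.45,-0.1,0.15,-1],[0,0,-0.4,0.45,-0.1,0.1,-1],[0,0,-0.4,0.45,-0.1,0.1,-1],[0,0,-0.4,0.45,-0.1,0.1,-1],[0,0,-0.4,0.45,-0.1,0.1,-1]]'
python3 d.py
python3 - <<'E'
from h import *
for k in range(4):
    g=cams.grab_frame('side'); s=r.sense(); print(round(s["clock"],2),np.round(s["eef_pos"],2),np.round(s["contact_force"],1),np.abs(s["qvel"]).max().round(4))
cv2.imwrite('pics/p13.png',cv2.resize(g[250:320,260:340],None,fx=8,fy=8,interpolation=2))
J=np.array([575.4,11.0]);th=-.069;R=np.array([[np.cos(th),-np.sin(th)],[np.sin(th),np.cos(th)]])
for name,q in(("p3",cv2.imread("pics/p3raw.png")),("now",g)):
    m=(q[288:304,280:305].max(2)<45);ys,xs=np.nonzero(m);w=plane("side",(280+xs.mean(),288+ys.mean()),16);print(name,len(xs),R.T@(w[:2]-J))
print("tcp jig",R.T@(s["eef_pos"][:2]-J))
for x in(302,306,310,316,317,318,319):
    print(x,[int(v) for v in g[268:282,x,1]],[int(v) for v in g[294:304,x,1]])
E
```

```text
clock: 24.05
eef_pos: [518.7, 9.4, 47.5]
tcp_rot: [-1.594, 0.026, -0.07]
contact_force: [-17.9, -4.2, 9.8]
opening: 0.203
t 24.05 pos [518.7   9.4  47.5] zyaw 86.05 down [-0.027 -0.022 -0.999] F [-17.9  -4.2   9.8] open 0.203 q [ 0.03  0.48  1.98 -0.03  0.71  0.12]
24.1 [518.69   9.37  47.52] [-17.5  -5.    9.4] 0.0063
24.15 [518.65   9.4   47.51] [-17.6  -5.1   9.9] 0.005
24.2 [518.65   9.39  47.52] [-16.8  -4.    9.3] 0.0018
24.25 [518.66   9.41  47.53] [-16.9  -3.6  10.3] 0.0023
p3 11 [ 1.33257266 75.82917112]
now 16 [32.40779508 75.96092864]
tcp jig [-56.49319698  -5.50285585]
302 [151, 156, 157, 156, 153, 149, 148, 150, 147, 150, 150, 147, 150, 148] [152, 151, 157, 175, 187, 188, 190, 184, 179, 184]
306 [147, 153, 155, 159, 156, 150, 152, 152, 148, 148, 150, 148, 148, 151] [149, 150, 150, 159, 176, 183, 187, 185, 181, 181]
310 [85, 116, 155, 159, 160, 154, 151, 150, 148, 148, 150, 148, 148, 147] [150, 154, 146, 147, 163, 182, 187, 188, 185, 180]
316 [64, 72, 70, 88, 111, 126, 129, 100, 110, 111, 110, 108, 108, 104] [108, 108, 106, 104, 112, 153, 182, 181, 201, 216]
317 [23, 31, 62, 102, 116, 113, 108, 107, 107, 109, 108, 109, 107, 109] [106, 105, 107, 105, 107, 151, 185, 194, 220, 214]
318 [56, 106, 123, 113, 114, 106, 116, 130, 106, 108, 108, 108, 107, 109] [109, 104, 106, 105, 109, 152, 185, 192, 218, 216]
319 [125, 116, 114, 113, 114, 115, 131, 140, 106, 112, 111, 108, 108, 105] [106, 105, 108, 105, 110, 153, 187, 191, 215, 215]
```

View pics/p13.png

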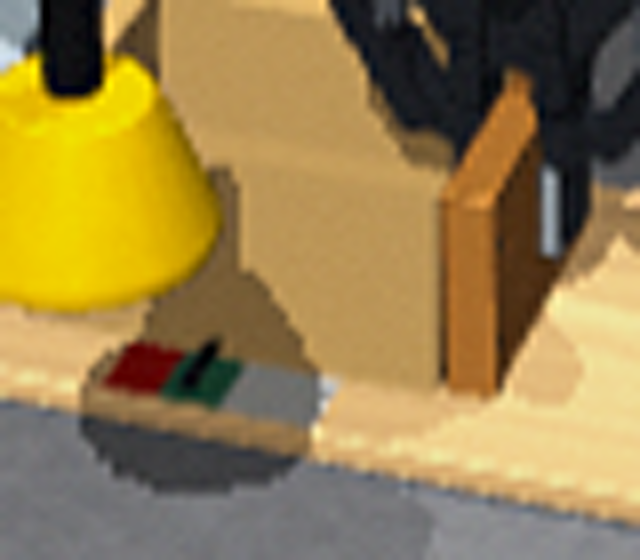

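The tool has tipped about 0.03 rad from that sideways load, so I'll bring it upright and keep the push.

```bash
python3 -m crank '[[0.3,0,-0.7,0.42,-0.12,0,-1],[0.3,0,-0.7,0.42,-0.12,0,-1],[0.3,0,-0.7,0.42,-0.12,0,-1],[0.2,0,-0.6,0.42,-0.12,0,-1],[0.2,0,-0.6,0.42,-0.12,0,-1],[0.2,0,-0.5,0.42,-0.12,0,-1],[0.1,0,-0.45,0.42,-0.12,0,-1],[0.1,0,-0.45,0.42,-0.12,0,-1],[0.1,0,-0.45,0.42,-0.12,0,-1],[0.1,0,-0.45,0.42,-0.12,0,-1]]'
python3 d.py
python3 - <<'E'
from h import *
for k in range(5):
    g=cams.grab_frame('side'); s=r.sense(); print(round(s["clock"],2),np.round(s["eef_pos"],2),np.round(s["contact_force"],1),np.abs(s["qvel"]).max().round(4))
cv2.imwrite('pics/p14.png',cv2.resize(g[250:320,260:340],None,fx=8,fy=8,interpolation=2))
J=np.array([575.4,11.0]);th=-.069;R=np.array([[np.cos(th),-np.sin(th)],[np.sin(th),np.cos(th)]])
m=(g[288:304,280:305].max(2)<45);ys,xs=np.nonzero(m);w=plane("side",(280+xs.mean(),288+ys.mean()),16);print(len(xs),R.T@(w[:2]-J))
print("tcp jig",R.T@(s["eef_pos"][:2]-J))
for x in(302,306,310,313,316,317,318,319,320):
    print(x,[int(v) for v in g[268:282,x,1]],[int(v) for v in g[294:304,x,1]])
E
```

```text
clock: 25.08
eef_pos: [519.8, 9.5, 47.2]
tcp_rot: [-1.562, 0.014, -0.07]
contact_force: [-15.4, 3.8, 5.5]
opening: 0.207
t 25.08 pos [519.8   9.5  47.2] zyaw 85.96 down [-0.014  0.01  -1.   ] F [-15.4   3.8   5.5] open 0.207 q [0.01 0.47 1.99 0.02 0.69 0.07]
25.13 [519.79   9.44  47.21] [-16.1   4.8   4.5] 0.0055
25.18 [519.77   9.48  47.2 ] [-14.9   4.8   3.8] 0.003
25.23 [519.78   9.48  47.2 ] [-16.6   3.    4.7] 0.0027
25.28 [519.76   9.47  47.2 ] [-15.5   4.1   4. ] 0.0027
25.33 [519.75   9.47  47.2 ] [-16.5   3.8   3.3] 0.002
19 [33.72277136 76.33365116]
tcp jig [-55.41669206  -5.36505461]
302 [150, 154, 157, 154, 153, 149, 149, 149, 151, 149, 149, 150, 151, 148] [148, 149, 155, 176, 186, 186, 187, 182, 183, 181]
306 [151, 152, 160, 157, 156, 148, 150, 152, 149, 152, 148, 147, 150, 152] [149, 148, 149, 159, 176, 183, 189, 184, 182, 181]
310 [114, 152, 156, 157, 157, 155, 150, 149, 147, 149, 149, 150, 147, 150] [148, 151, 148, 148, 160, 180, 181, 188, 184, 183]
313 [94, 91, 109, 150, 160, 158, 153, 148, 150, 148, 150, 151, 152, 149] [150, 151, 153, 148, 151, 163, 180, 187, 186, 197]
316 [58, 56, 56, 89, 117, 124, 132, 105, 105, 106, 107, 107, 109, 107] [106, 107, 104, 106, 115, 152, 182, 181, 197, 214]
317 [24, 42, 87, 119, 111, 122, 127, 99, 106, 106, 104, 109, 109, 109] [111, 108, 107, 104, 104, 140, 186, 192, 218, 214]
318 [76, 121, 116, 115, 111, 110, 108, 108, 107, 108, 106, 106, 109, 106] [107, 107, 109, 107, 106, 142, 184, 193, 216, 214]
319 [114, 110, 112, 112, 113, 108, 117, 132, 108, 105, 110, 110, 109, 109] [108, 106, 108, 107, 112, 150, 197, 210, 215, 214]
320 [114, 111, 114, 113, 117, 113, 133, 143, 109, 110, 111, 113, 111, 112] [116, 112, 112, 109, 104, 133, 187, 208, 212, 213]
```

View pics/p14.png

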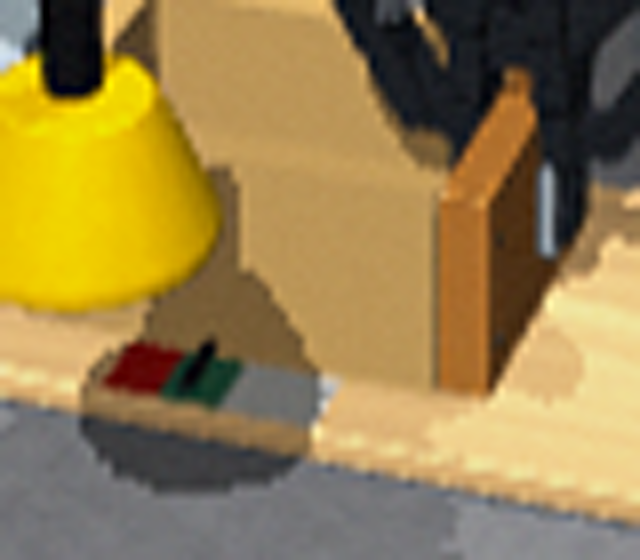

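Upright within 0.02 rad, pointer mid-green at (285,295), steady. I'm handing in.

```bash
python3 -c "
from rig import order
print(order.sign_off())"
```

```text
the job is handed in; nothing more can be done
None
```

I swung the lamp clear, stood the small brown board against the mould's open end and pressed it on. I handed the job in at about 25 s of the 64 s, with the arm still gripping and pushing. The hand-in reported no verdict.

My last checks:

| Check | Result | Wanted |
|---|---|---|
| Lamp knob off the jig's middle line | about 189 mm to the left (top view) | 150 mm or more |
| Mould slide (side view) | about 33 mm, mid-green | 20 to 46 mm |
| Spring load through the board | about 13 N, worked out from the slide | 7 to 20 N |
| Wrist force along the push | 15 to 16.5 N, which also carries friction on the base | – |
| Tool tilt | about 0.02 rad; the board held in it, not measured separately | below 0.07 rad |
| Movement over the last 0.25 s | within 0.1 mm | steady |

- **Sideways fit:** this is the least certain. The side view puts the board within about 1 mm of flush. The top view plus the arm's own position puts it about 2.5 mm to the right. The arm hid the board from the top camera, so I could not settle which is right, but both are within the 6 mm limit.
- **During pressing:** the tool tipped to about 0.06 rad at one point and I corrected it. A later try at nudging the board sideways mostly tipped the tool rather than moving the board, so I straightened it again.
- **Carton, bottle and tray:** my moves kept clear of all three. I did not measure their positions again at the end.

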